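Make up the tasting board and slide it to the pick-up spot

ROBOT

A 6-joint arm with a two-finger parallel gripper is mounted at the origin on the work surface. World frame = base frame: x ahead of the robot, y to its left, z up, the work surface at z = 0. Lengths are in m, angles in rad, forces in N, time in s.
With the tool pointing down it reaches from about 0.275 to 1 m from the base axis. Payload 8.4 kg.
Tool frame: the origin (TCP) lies on the centre line of the jaws, within the pads' length; the fingertips stand 25 mm ahead of it and the grasp point (between the pads) lies 6 mm ahead of it; z points along the fingers, y is the direction in which the jaws open and shut (so a half turn about z gives the same grasp; the last joint's range is limited). The gripper opens to 85 mm and grips with 20 to 120 N. Pads are 22 mm wide; open, the fingers measure 114 mm over their backs; the gripper's body (76 mm by 85 mm) begins 54 mm behind the grasp point. The pads swing forward as they close: fully open they stand 13 mm farther back than shut.
Start: joints at [-1.29, 0.353, 1.633, -0, 1.155, -0.002], TCP at [0.174, -0.6, 0.256] pointing down, gripper open.
Joint ranges: [-2.63, 2.63], [-0.92, 2.1], [0.06, 2.66], [-1.3, 4.44], [0, 2.69], [-3.02, 3.02]. Speed limits (rad/s): [2.22, 2.22, 2.79, 3.14, 3.14, 3.14].

INTERFACE

Orientations are given as a rotation vector (axis times angle).
In Python, from plant import r gives the robot as it stands. The module is installed in compiled form; this text tells all that it offers.
- The arm moves only by the tool servo_tool, never from a script. Its arguments are lists of equal length, an entry for each row: "slide": the shift along the tool's x, y, z in m, a list of three; "spin": the turn about the tool's z in rad. A call has 1 to 8 rows; each row shifts and turns the pose as measured when the row begins, along the tool's axes as they then stand; what a row does not reach is not made up. A row lasts 1/12 s, in which the tool goes at most 41.7 mm and 7.16 degrees, less where a joint would pass 70% of its speed; a pose out of reach is approached as far as the arm can. A call with a gripper value outside its range is refused whole. "hand" is the opening, from 0 (shut) to 1 (fully open), set as the call begins (left out, the last holds). The fingers move at their own pace and stop on an object; the grip force is fixed at half the most. Time passes only in rows, so rows that do not move let the fingers close. It gives the time, the measured TCP pose, the force and the opening at its end, in the units of the state.
- r.read_state(): the state, without advancing time (a new reading comes with each control period).
- r.read_camera(name): name is "scene" or "side" or "wrist"; returns a dict with "frame" (400x640x3 uint8, red, green, blue), "z_map" (400x640 float32, m along the optical axis (not along the pixel's ray), 0 where there is no reading), "fov_y" (degrees; the focal length in pixels is half the picture's height over the tangent of half this angle, whatever the lens; pixels are square), "cx", "cy" (the principal point, pixels), "k1" (the pictures are not rectified: a ray, as slopes to the right and down, at radius r is drawn at 1 + k1 r^2 times it, then the intrinsics apply), "camera_from_world" (4x4, takes a point from world to camera coordinates). Camera axes: x right, y up, looking along -z (the intrinsics and any distortion apply to the point x, -y, -z); pixel columns grow to the right and rows downward; lengths in m; the calibration is good to about 2 mm. A picture is of the moment at which its call begins.
- r.close_job(): hands the job in, once; it reports no verdict.
The state is a dict: "time_s": time; "q": joint angles; "joint_velocities": joint speeds; "joint_efforts": joint torques, N m; "tcp_pos": TCP position; "eef_rot": TCP orientation; "ft_force": force on the tool from outside, world axes, zero at the start; "torque": the same for the moment, N m; "gripper_width": finger opening in m.
Only numpy, scipy, OpenCV 4.12 (cv2) and the standard library are available. Lean on these libraries where they do the work, as an engineer would, in place of code of your own. Each camera call takes 0.05 s, during which the arm holds its last target.

TASK

Twist the top tumbler loose from the nested stack, lift it off and set it down upright, without dropping it, on the round coaster spot of the wooden serving board. Then push the loaded board, without lifting it off the counter, into the blue tape outline so that it lies inside the tape, square with it, with bottle and tumbler still standing in their places. Do not tip or knock over anything, and leave the other bottles and the jar where they are.

Things in the scene. Friction and masses are not known exactly. Their poses are not given: they have to be found in the camera images.
- board: loose wooden slab 130 mm (x) by 220 mm (y, its long way) by 24 mm thick, about 0.4 kg; too wide to grip. Origin: centre of its underside, z up. A bottle stands on its +y half, the coaster spot is on its -y half. Loaded it slides under about 3 to 9 N; what stands on it rides by friction only. It starts to the left or right of the outline
- coaster (a point): centre of the round cork-coloured spot (72 mm across with a black edge, flush) on the top face of the board, 55 mm from the board's centre along its -y and 24 mm above the counter. The tumbler is to stand here
- bottle: amber bottle with brass cap and yellow label standing loose on the board, 56 mm diameter, 170 mm tall, 0.3 kg; origin at the centre of its underside, which is about 45 mm from the board's centre along the board's +y
- cup_center (a point): the loose top tumbler, orange plastic, open at the top, 50 g: 80 mm high, outer diameter 44 mm at the foot to 66 mm at the rim, wall 2.5 mm. Point on its axis, half-way up (40 mm below the rim), z up. Two lugs at its own +x and -x reach 39 mm from the axis, 47 to 54 mm above its underside; at the start they lie under the stack's tabs
- stack: two nested orange tumblers fixed on a black base (100 mm diameter); origin: centre of the base's underside, on the axis. Upper rim 124 mm above the counter, 66 mm diameter. The loose top tumbler is nested in it with 2 mm play, underside at 80 mm, rim at 160 mm. Grip it below its rim from above, fingers at the stack's +y and -y, tips above 127 mm
- stack_tabs (a point): point on the stack's axis, 140 mm above the counter, between two black hooked tabs at the stack's own +x and -x: 12 mm wide, 32 to 45 mm from the axis, top at 142 mm. They hook over the top tumbler's lugs with 2.5 mm play, so it cannot lift straight off; turned 30 to 50 degrees either way it is free and lifts straight out
- outline: rectangle of blue tape flat on the counter, fixed, no height: inside 170 mm (its x) by 260 mm (its y, the long way), tape 14 mm wide. Origin at its centre. The board is to lie in it with long side along long side, either way round
- tall_bottle: bystander: green bottle with black cap, 60 mm diameter, 190 mm tall; origin at the centre of its underside
- flat_bottle: bystander: amber bottle with red label and white cap, 56 mm diameter, 160 mm tall; origin at the centre of its underside
- jar: bystander: low glass jar with red lid, 70 mm diameter, 80 mm tall; origin at the centre of its underside
There are look-alikes about, which are no part of the job. What is shaped like the part that bears cup_center but green or yellow is not meant.

How it is judged:
On the way:
1. the tumbler stands released on the coaster spot of the board, while the board is still away from the outline (centres more than 120 mm apart) (horizontal distance between cup_center and coaster below 0.03 m and z of cup_center in the frame of board between 0.055 and 0.072 m and angle between cup_center's own z axis and vertical below 0.15 rad and contact force between the fingers and cup below 0.05 N and horizontal distance between board and outline above 0.12 m), for 0.2 s.
At the end, for the whole second after the job is handed in: Board flat, centre within 25 mm of the outline's along each of its axes, long sides within 0.19 rad; tumbler on the board within 30 mm of the coaster centre; bottle on its own half, within 45 mm of the middle line, 10 to 90 mm from centre; both upright within 0.15 rad; all at rest (x of board in the frame of outline between -0.025 and 0.025 m and y of board in the frame of outline between -0.025 and 0.025 m and angle between the y axis of board and the y axis of outline, either way round below 0.19 rad and height (world z) of board below 0.006 m and angle between board's own z axis and vertical below 0.05 rad and horizontal distance between cup_center and coaster below 0.03 m and z of cup_center in the frame of board between 0.055 and 0.072 m and angle between each of cup_center, bottle's own z axis and vertical below 0.15 rad and x of bottle in the frame of board between -0.045 and 0.045 m and y of bottle in the frame of board between 0.01 and 0.09 m and z of bottle in the frame of coaster between -0.008 and 0.008 m and linear speed of board below 0.01 m/s and linear speed of each of cup, bottle below 0.02 m/s); the robot touches nothing.
It fails at once if the board lifted (over 15 mm) or tipped off the counter (height (world z) of board above 0.015 m or angle between board's own z axis and vertical above 0.15 rad).
It fails at once if the bottle tipped by more than 0.4 rad (angle between bottle's own z axis and vertical above 0.4 rad).
It fails at once if the tumbler dropped (moving faster than 0.6 m/s with no finger on it) or tipped by more than 1.2 rad ((linear speed of cup above 0.6 m/s and contact force between the fingers and cup below 0.01 N) or angle between cup_center's own z axis and vertical above 1.2 rad).
It fails at once if a bystander (green bottle, amber bottle with white cap, jar) moved by more than 30 mm or tipped (distance of any of tall_bottle, flat_bottle, jar from where it was at the start of the episode above 0.03 m or angle between any of tall_bottle, flat_bottle, jar's own z axis and vertical above 0.4 rad).
It also fails if it takes over 67 s, if anything falls off the work surface, if the arm or the gripper's body presses on something with over 40 N, if the wrist force passes 120 N, or if a joint passes its speed limit or range.

## Working session

There is one attempt and no reset: what is moved stays moved. The work goes in short steps, Python scripts to look and compute and a tool call to move; the robot and the scene stay as the last step left them, time stands still between calls to the robot, and variables do not carry over. Pictures are saved under pics/ and viewed, and the job is handed in when it is done.

Besides the shell and the picture viewer there is one more tool, called as name(argument=value, ...), one argument or row to a line, values as JSON. servo_tool: Moves the arm, as the interface text tells. Its arguments: {"type":"object","properties":{"slide":{"type":"array","items":{"type":"array","items":{"type":"number"}}},"spin":{"type":"array","items":{"type":"number"}},"hand":{"type":"number"}},"required":["slide","spin"]}

```bash
mkdir -p pics; cat > h.py <<'E'
import numpy as np, cv2
from plant import r
def cam(n,save=None):
    c=r.read_camera(n)
    if save: cv2.imwrite('pics/'+save,c['frame'][:,:,::-1])
    return c
def world(c):
    h,w=c['z_map'].shape
    f=h/2/np.tan(np.radians(c['fov_y'])/2)
    K=np.array([[f,0,c['cx']],[0,f,c['cy']],[0,0,1.]])
    u,v=np.meshgrid(np.arange(w),np.arange(h))
    p=np.stack([u,v],-1).reshape(-1,1,2).astype(np.float64)
    n=cv2.undistortPoints(p,K,np.array([c['k1'],0,0,0.])).reshape(h,w,2)
    z=c['z_map'].astype(float)
    P=np.stack([n[...,0]*z,-n[...,1]*z,-z,np.ones_like(z)],-1)
    W=P@np.linalg.inv(c['camera_from_world']).T
    W=W[...,:3]; W[z==0]=np.nan
    return W
E
python3 - <<'E'
from h import *
for n in ['scene','side','wrist']:
    c=cam(n,n+'1.png'); print(n,c['fov_y'],c['k1'],np.linalg.inv(c['camera_from_world'])[:3].round(2).tolist())
    np.savez('/tmp/'+n+'1.npz',W=world(c),im=c['frame'])
print(r.read_state())
E
```

```text
scene 43.49469012369138 -0.15110708746287652 [[0.42, -0.53, 0.73, 1.37], [0.91, 0.27, -0.33, -0.3], [-0.02, 0.8, 0.59, 0.7]]
side 44.444523891741255 -0.06764522165537862 [[-0.96, 0.18, -0.21, 0.42], [-0.27, -0.64, 0.71, 0.79], [-0.01, 0.74, 0.67, 0.84]]
wrist 67.92686010601665 -0.008375650726998841 [[0.28, 0.92, 0.29, 0.25], [-0.96, 0.27, 0.08, -0.58], [-0.0, -0.3, 0.95, 0.37]]
{'time_s': 0.15, 'q': array([-1.29039019e+00,  3.53516309e-01,  1.63391605e+00,  7.45197390e-06,
        1.15519839e+00, -2.37009655e-03]), 'joint_velocities': array([-0.00074534, -0.0018612 , -0.00155257,  0.00090093, -0.00048492,
        0.00103512]), 'joint_efforts': array([ 5.06821161e-04, -6.05637932e+01, -3.42339635e+01,  7.73767874e-05,
        6.13508339e-03, -2.56964080e-05]), 'tcp_pos': array([ 0.17432306, -0.59987287,  0.25573733]), 'eef_rot': array([-3.10922567e+00, -4.42555732e-01,  2.15285884e-04]), 'ft_force': array([0.00818515, 0.25474909, 0.36223693]), 'torque': array([ 0.01050679, -0.04300176, -0.06648639]), 'gripper_width': 0.08544025806376922}
```

View pics/scene1.png

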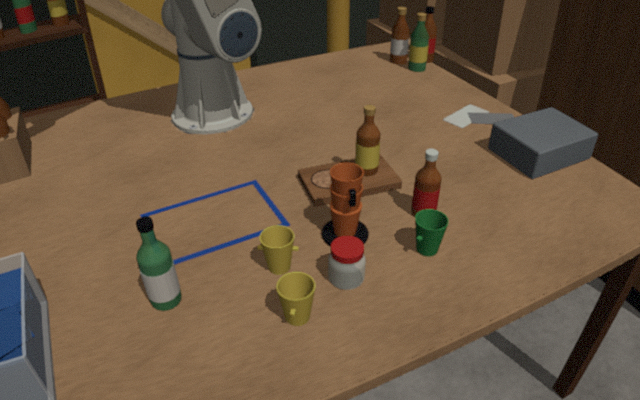

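View pics/side1.png

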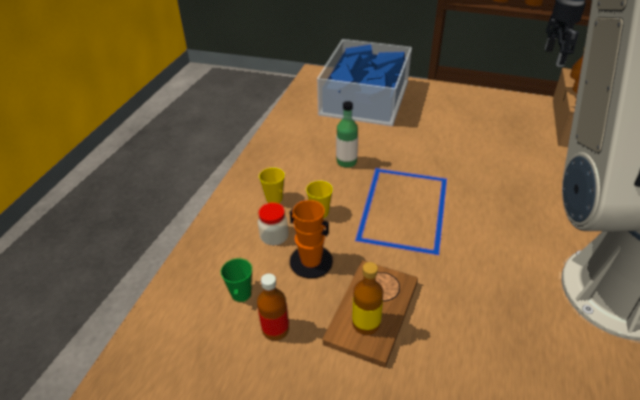

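View pics/wrist1.png

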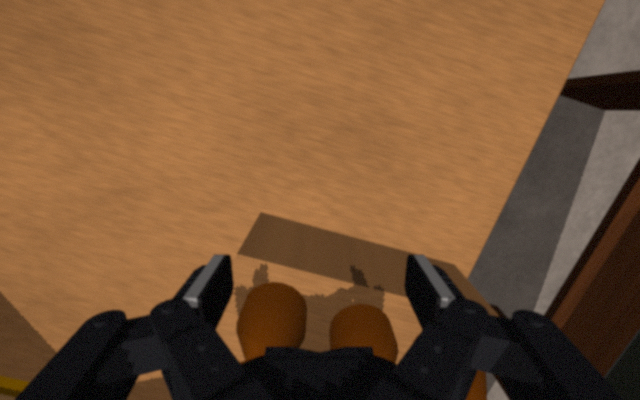

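The scene view shows the orange stack at about (345,205), the board at (350,178) with its coaster at (325,180), and the tape outline at (215,220). The green bottle is at (160,275), the jar at (346,262) and the red-label bottle at (427,190). Next I'll measure positions.

```bash
cat > m.py <<'E'
from h import *
S={n:np.load('/tmp/'+n+'1.npz') for n in['scene','side']}
# ortho: x 0.1..1.0 , y -0.6..0.6, 1.5mm ; top view up=+x, left=+y
for n,d in S.items():
    W=d['W'].reshape(-1,3);I=d['im'].reshape(-1,3)
    o=np.zeros((500,600,3),np.uint8)
    ok=np.isfinite(W[:,0])&(W[:,2]>-.02)&(W[:,2]<.3)
    W=W[ok];I=I[ok]; k=np.argsort(W[:,2]);W=W[k];I=I[k]
    rr=((1.1-W[:,0])/.002).astype(int);cc=((.6-W[:,1])/.002).astype(int)
    g=(rr>=0)&(rr<499)&(cc>=0)&(cc<599)
    for a in(0,1):
        for b in(0,1): o[rr[g]+a,cc[g]+b]=I[g][:,::-1]
    cv2.imwrite(f'pics/top_{n}.png',o)
def fitcircle(p):
    from scipy.optimize import least_squares
    return least_squares(lambda q:np.hypot(p[:,0]-q[0],p[:,1]-q[1])-q[2],[*p.mean(0)[:2],.03],loss='soft_l1',f_scale=.002).x
for n,d in S.items():
    W=d['W'];hsv=cv2.cvtColor(d['im'],cv2.COLOR_RGB2HSV);im=d['im'].astype(int)
    fl=np.abs(W[...,2])<.008
    blue=(hsv[...,0]>105)&(hsv[...,0]<130)&(hsv[...,1]>120)&fl
    p=W[blue][:,:2]; p=p[(p[:,0]<1)]
    rc=cv2.minAreaRect(p.astype(np.float32)); print(n,'blue',len(p),rc, np.round(W[blue][:,2].mean(),4))
    bt=(np.abs(W[...,2]-.024)<.005)&(W[...,0]<.9)&(W[...,0]>.2)
    np.save('/tmp/bt.npy',bt)
    lab,ll,st,ce=cv2.connectedComponentsWithStats(bt.astype(np.uint8))
    for i in range(1,lab):
        if st[i,4]>300:
            q=W[ll==i]; print(n,'bt',st[i].tolist(),q.mean(0).round(3),cv2.minAreaRect(q[:,:2].astype(np.float32)))
E
python3 m.py
```

```text
scene blue 820 ((0.5167721509933472, -0.07244539260864258), (0.4702721834182739, 0.2546805143356323), 76.40336608886719) 0.0007
scene bt [488, 140, 106, 34, 362] [0.665 0.655 0.024] ((0.678059458732605, 0.6765844821929932), (0.28284353017807007, 0.13642078638076782), 53.722713470458984)
scene bt [361, 154, 41, 36, 665] [0.551 0.257 0.023] ((0.5243197679519653, 0.24906903505325317), (0.105156309902668, 0.12546604871749878), 84.29530334472656)
scene bt [297, 158, 58, 43, 932] [0.495 0.121 0.024] ((0.5073593854904175, 0.15664134919643402), (0.15026624500751495, 0.13390283286571503), 82.93607330322266)
side blue 909 ((0.5009576082229614, -0.1423187553882599), (0.19401267170906067, 0.28631624579429626), 2.3474361896514893) 0.0027
side bt [323, 260, 95, 104, 4074] [0.504 0.213 0.025] ((0.5107358694076538, 0.1948893964290619), (0.22267796099185944, 0.13116271793842316), 82.88778686523438)
```

```bash
cat >> m.py <<'E'
print('----')
for n,d in S.items():
    W=d['W'];hsv=cv2.cvtColor(d['im'],cv2.COLOR_RGB2HSV)
    H,Sx,V=[hsv[...,i].astype(int) for i in range(3)]
    x,y,z=W[...,0],W[...,1],W[...,2]
    near=(x>.25)&(x<1.0)&(y>-.5)&(y<.5)
    occ=near&(z>.035)&(z<.25)
    p=W[occ]
    g=np.zeros((375,500),np.uint8); g[((p[:,0]-.25)/.002).astype(int),((p[:,1]+.5)/.002).astype(int)]=1
    g=cv2.dilate(g,np.ones((3,3)))
    N,ll,st,ce=cv2.connectedComponentsWithStats(g)
    for i in range(1,N):
        m=ll[((p[:,0]-.25)/.002).astype(int),((p[:,1]+.5)/.002).astype(int)]==i
        q=p[m]
        if len(q)<60: continue
        print(n,len(q),'mean',q.mean(0).round(3),'zmax',np.nanmax(q[:,2]).round(3),'circle z45-75',fitcircle(q[(q[:,2]>.045)&(q[:,2]<.075)]).round(4) if ((q[:,2]>.045)&(q[:,2]<.075)).sum()>10 else None, np.median(d['im'][occ][m],0))
    rim=(z>.15)&(z<.175)&(H<15)&(Sx>150)&near&(abs(x-.7)<.2)
    print('rim',rim.sum(),fitcircle(W[rim]),W[rim].mean(0))
    bl=(z>.003)&(z<.03)&(V<50)&near
    print('base',bl.sum(),fitcircle(W[bl]))
    bl=(z>.128)&(z<.146)&(V<60)&near&(x<.78)&(y>-.05)&(y<.2)
    print('tabs',W[bl].round(3).tolist()[::6])
E
python3 m.py|sed -n '/----/,$p'
```

```text
----
scene 1254 mean [0.53  0.229 0.112] zmax 0.194 circle z45-75 [0.5142 0.2378 0.0282] [103.  70.  37.]
scene 1958 mean [0.686 0.087 0.113] zmax 0.162 circle z45-75 [0.6741 0.0935 0.0302] [101.  53.  27.]
scene 1086 mean [ 0.702 -0.067  0.06 ] zmax 0.082 circle z45-75 [ 0.7042 -0.0673  0.0292] [125.  109.   48.5]
scene 1187 mean [0.702 0.274 0.094] zmax 0.162 circle z45-75 [0.6891 0.2849 0.0274] [94. 43. 26.]
scene 2240 mean [ 0.71  -0.292  0.11 ] zmax 0.191 circle z45-75 [ 0.6913 -0.2911  0.0305] [61. 96. 66.]
scene 1299 mean [0.798 0.03  0.067] zmax 0.083 circle z45-75 [0.7851 0.0368 0.0318] [132.  45.  42.]
scene 985 mean [0.792 0.222 0.061] zmax 0.082 circle z45-75 [0.7924 0.2204 0.0292] [32. 74. 39.]
scene 1203 mean [ 0.831 -0.086  0.061] zmax 0.083 circle z45-75 [ 0.834  -0.0869  0.0286] [128. 112.  50.]
rim 391 [0.83950777 0.41780854 0.3646778 ] [0.64393016 0.12226606 0.1569274 ]
base 532 [0.5830617  0.18231691 0.13782217]
tabs [[0.677, 0.064, 0.145], [0.71, 0.087, 0.142], [0.712, 0.088, 0.141], [0.716, 0.086, 0.141], [0.718, 0.083, 0.142], [0.718, 0.083, 0.139], [0.715, 0.0
[... 457 characters left out ...]
.2898  0.0296] [ 70. 115.  72.]
side 538 mean [ 0.703 -0.073  0.065] zmax 0.084 circle z45-75 [ 0.7028 -0.0651  0.0289] [152. 125.   0.]
side 807 mean [0.779 0.05  0.068] zmax 0.087 circle z45-75 [0.7846 0.0386 0.0304] [176.  46.  23.]
side 881 mean [0.791 0.221 0.062] zmax 0.084 circle z45-75 [0.7891 0.2234 0.029 ] [14. 86. 32.]
side 597 mean [ 0.832 -0.086  0.063] zmax 0.084 circle z45-75 [ 0.83   -0.0853  0.0286] [142. 117.   0.]
rim 298 [0.67434517 0.09608233 0.03081633] [0.66790765 0.10477647 0.15691999]
base 600 [0.67297171 0.096669   0.03845431]
tabs [[0.713, 0.093, 0.141], [0.64, 0.104, 0.144], [0.639, 0.106, 0.143], [0.636, 0.108, 0.143], [0.632, 0.11, 0.143], [0.632, 0.109, 0.133]]
```

View pics/top_side.png

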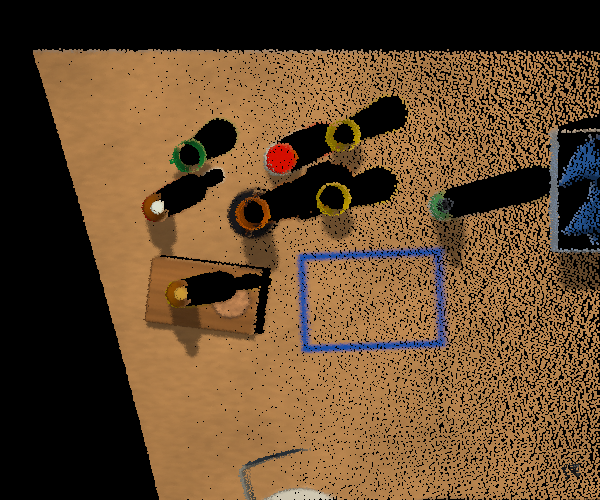

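View pics/top_scene.png

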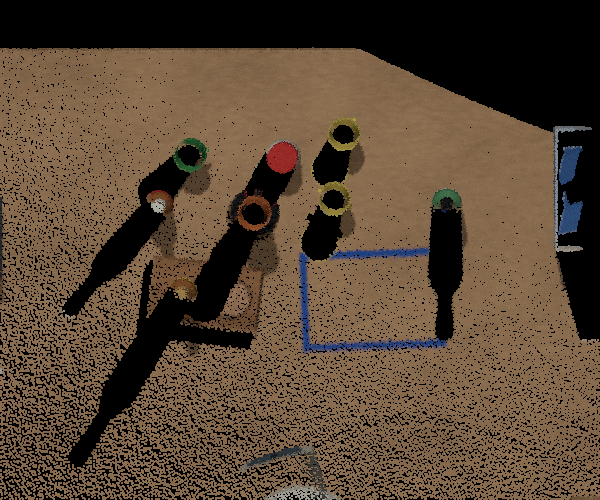

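```bash
cat >> h.py <<'E'
from scipy.spatial.transform import Rotation as Ro
def pose():
    s=r.read_state(); R=Ro.from_rotvec(s['eef_rot']).as_matrix()
    return s,np.array(s['tcp_pos']),R,np.arctan2(R[1,0],R[0,0])
def to(x,y,z,yaw):
    "needed spin, and slide in the present axes and in the axes after the spin"
    s,p,R,a=pose(); sp=-((yaw-a+np.pi)%(2*np.pi)-np.pi)
    d=np.array([x,y,z])-p
    R2=R@Ro.from_rotvec([0,0,sp]).as_matrix()
    print('p',p.round(4),'yaw',a.round(3),'q',np.round(s['q'],2),'F',np.round(s['ft_force'],1),'w',round(s['gripper_width'],4),'t',round(s['time_s'],2))
    print('spin',round(sp,3),'slide now',(R.T@d).round(4),'after spin',(R2.T@d).round(4))
E
python3 - <<'E'
from h import *
to(.6745,.095,.30,-.26)
S={n:np.load('/tmp/'+n+'1.npz') for n in['scene','side']}
for n,d in S.items():
    W=d['W'];hsv=cv2.cvtColor(d['im'],cv2.COLOR_RGB2HSV)
    m=(np.hypot(W[...,0]-.503,W[...,1]-.14)<.05)&(abs(W[...,2]-.024)<.006)
    print(n,m.sum())
    v=d['im'][m].astype(int); 
    # bright cork
    t=cv2.threshold(v.sum(1).clip(0,765).__floordiv__(3).astype(np.uint8),0,255,cv2.THRESH_OTSU)[0]
    b=v.sum(1)/3>t
    p=W[m][b]; p=p[np.hypot(p[:,0]-.503,p[:,1]-.14)<.042]
    print(t,len(p),p.mean(0),cv2.minEnclosingCircle(p[:,:2].astype(np.float32)),cv2.fitEllipse(cv2.convexHull(p[:,:2].astype(np.float32))))
    # tabs
    x,y,z=[W[...,i]-o for i,o in enumerate([.6745,.095,0])]
    rr=np.hypot(x,y); V=hsv[...,2]
    t=(rr>.034)&(rr<.047)&(z>.130)&(z<.146)
    print('tab ang',np.degrees(np.arctan2(y,x)[t]).round(0).tolist())
E
```

```text
p [ 0.1743 -0.5999  0.2557] yaw 0.283 q [-1.29  0.35  1.63  0.    1.16 -0.  ] F [0.  0.3 0.4] w 0.0854 t 0.15
spin 0.543 slide now [ 0.6742 -0.5278 -0.0437] after spin [ 0.3047 -0.8001 -0.0437]
scene 450
90.0 227 [0.49973203 0.1274317  0.02420805] ((0.5023769736289978, 0.13749699294567108), 0.03523632884025574) ((0.49854129552841187, 0.1298149824142456), (0.04629044979810715, 0.0709185004234314), 54.03178787231445)
tab ang [-21.0, -15.0, -12.0, -8.0, -8.0, -24.0, -22.0, -20.0, -17.0, -15.0, -10.0, -7.0, -22.0, -19.0, -18.0, -14.0, -12.0, -10.0, -7.0, -22.0, -21.0, -17.0, -16.0, -13.0, -10.0, -20.0, -18.0, -16.0, -14.0, -10.0, -8.0, -21.0, -17.0, -14.0, -13.0, -10.0, -7.0, -21.0, -18.0, -15.0, -13.0, -11.0, -7.0, -20.0, -18.0, -15.0, -13.0, -11.0, -18.0, -15.0, -11.0]
side 770
106.0 358 [0.49095897 0.13394188 0.02595366] ((0.49631309509277344, 0.1376136839389801), 0.03513258695602417) ((0.49518638849258423, 0.13601629436016083), (0.049113478511571884, 0.07089612632989883), 13.131829261779785)
tab ang [-20.0, -16.0, -14.0, -10.0, -8.0, -13.0, -6.0, -6.0, -6.0, -2.0, -2.0, -4.0, -4.0, -4.0, -3.0, -4.0, -6.0, -4.0, -9.0, -6.0, -6.0, -9.0, -6.0, -3.0, -6.0, -3.0, 180.0, 175.0, 168.0, 172.0, 174.0, 173.0, 174.0, 179.0, 164.0, 166.0, 166.0, 167.0, 170.0, 170.0, 171.0, 159.0, 163.0, 165.0, 166.0, 166.0, 172.0, 175.0, 157.0, 161.0, 164.0, 161.0, 164.0, 165.0, 168.0, 175.0, 162.0, 163.0, 160.0, 161.0, 161.0, 166.0, 174.0, 166.0, 165.0, 159.0, 164.0, 168.0, 172.0, 164.0, 164.0, 161.0, 160.0, 167.0, 161.0, 162.0, 165.0, 160.0, 162.0]
```

servo_tool(
  slide=[
    [0, 0, -0.011],
    [0, 0, -0.011],
    [0, 0, -0.011],
    [0, 0, -0.011],
    [0, 0, 0],
  ],
  spin=[0.11, 0.11, 0.11, 0.11, 0.1],
  hand=1,
)

```text
time_s: 0.57
tcp_pos: [0.1739, -0.5984, 0.2986]
eef_rot: [-3.105, 0.433, 0.005]
ft_force: [-0.4, -0.5, 0.3]
gripper_width: 0.0852
```

servo_tool(
  slide=[
    [0.0142, -0.0372, 0],
    [0.0142, -0.0372, 0],
    [0.0142, -0.0372, 0],
    [0.0142, -0.0372, 0],
    [0.0142, -0.0372, 0],
    [0.0142, -0.0372, 0],
    [0.0142, -0.0372, 0],
    [0.0142, -0.0372, 0],
  ],
  spin=[0, 0, 0, 0, 0, 0, 0, 0],
)

```text
time_s: 1.23
tcp_pos: [0.3684, -0.3404, 0.298]
eef_rot: [-3.104, 0.463, 0.006]
ft_force: [1.4, -1.2, 0.6]
gripper_width: 0.0851
```

```bash
python3 -c "
from h import *
to(.6745,.095,.30,-.253)"
```

```text
p [ 0.3684 -0.3404  0.298 ] yaw -0.296 q [-0.75  0.12  1.84  0.    1.19  1.12] F [ 1.4 -1.2  0.6] w 0.0851 t 1.23
spin -0.043 slide now [ 0.1657 -0.5058 -0.0011] after spin [ 0.1874 -0.4982 -0.0011]
```

servo_tool(
  slide=[
    [0.013, -0.038, 0],
    [0.013, -0.038, 0],
    [0.013, -0.038, 0],
    [0.013, -0.038, 0],
    [0.013, -0.038, 0],
    [0.013, -0.038, 0],
    [0.013, -0.038, 0],
    [0.013, -0.038, 0],
  ],
  spin=[-0.01, -0.01, -0.01, -0.01, 0, 0, 0, 0],
)

```text
time_s: 1.9
tcp_pos: [0.5526, -0.0625, 0.2986]
eef_rot: [-3.113, 0.398, 0.005]
ft_force: [0.4, -1.7, -0.1]
gripper_width: 0.0853
```

```bash
python3 -c "
from h import *
to(.6745,.095,.30,-.253)"
```

```text
p [ 0.5526 -0.0625  0.2986] yaw -0.255 q [-0.12  0.21  1.73  0.    1.2   1.71] F [ 0.4 -1.7 -0.1] w 0.0853 t 1.9
spin -0.002 slide now [ 0.0783 -0.1831 -0.0012] after spin [ 0.0786 -0.183  -0.0012]
```

servo_tool(
  slide=[
    [0.0157, -0.0366, 0],
    [0.0157, -0.0366, 0],
    [0.0157, -0.0366, 0],
    [0.0157, -0.0366, 0],
    [0.0157, -0.0366, 0],
    [0, 0, 0],
    [0, 0, 0],
  ],
  spin=[0, 0, 0, 0, 0, 0, 0],
)

```text
time_s: 2.48
tcp_pos: [0.6806, 0.112, 0.2958]
eef_rot: [-3.113, 0.387, 0.007]
ft_force: [-0.8, -0.8, -0.3]
gripper_width: 0.0855
```

```bash
python3 -c "
from h import *
to(.6745,.095,.155,-.253)
c=cam('wrist','w2.png'); W=world(c)
np.savez('/tmp/w2.npz',W=W,im=c['frame'])
z=W[...,2]
x,y=W[...,0]-.6745,W[...,1]-.095
m=(z>.155)&(z<.168)&(np.hypot(x,y)<.045)
p=W[m]; print(len(p), cv2.minEnclosingCircle(p[:,:2].astype(np.float32)), p.mean(0))
t=(z>.128)&(z<.147)&(np.hypot(x,y)>.034)&(np.hypot(x,y)<.047)
q=W[t]
for s in (q[:,0]>.6745,q[:,0]<.6745): print(s.sum(), q[s].mean(0) if s.sum() else '')
"
```

```text
p [0.6806 0.112  0.2958] yaw -0.247 q [0.16 0.42 1.44 0.01 1.28 1.97] F [-0.8 -0.8 -0.3] w 0.0855 t 2.48
spin 0.006 slide now [-0.001   0.0185  0.1407] after spin [-0.0009  0.0185  0.1407]
794 ((0.6721922159194946, 0.09536123275756836), 0.032985616475343704) [0.66943411 0.095082   0.15855532]
153 [0.71277225 0.08737807 0.14024402]
45 [0.6305892  0.10385287 0.1414028 ]
```

View pics/w2.png

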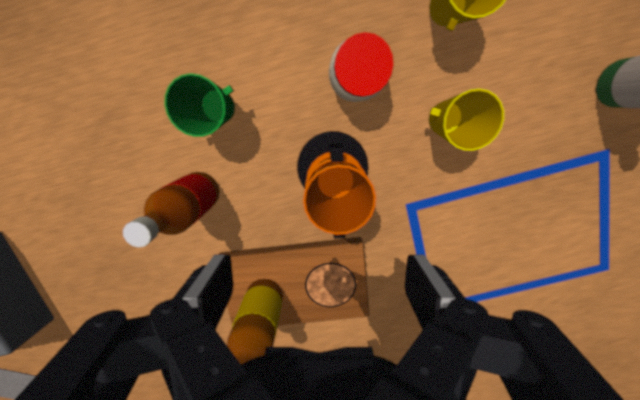

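servo_tool(
  slide=[
    [-0.002, 0.009, 0.01],
    [0, 0.007, 0.03],
    [0, 0, 0.03],
    [0, 0, 0.01],
    [0, 0, 0],
    [0, 0, 0],
  ],
  spin=[0, 0, 0, 0, 0, 0],
)

```text
time_s: 3.03
tcp_pos: [0.6699, 0.0893, 0.2128]
eef_rot: [-3.113, 0.394, 0.008]
ft_force: [0.5, 0.3, 1.0]
gripper_width: 0.0856
```

```bash
python3 -c "
from h import *
to(.673,.0953,.155,-.24)
"
```

```text
p [0.6699 0.0893 0.2128] yaw -0.252 q [0.13 0.47 1.55 0.01 1.12 1.95] F [0.5 0.3 1. ] w 0.0856 t 3.03
spin -0.012 slide now [ 0.0018 -0.0064  0.0578] after spin [ 0.0019 -0.0064  0.0578]
```

servo_tool(
  slide=[
    [0.001, -0.003, 0],
    [0.001, -0.002, 0],
    [0, 0, 0],
    [0, 0, 0],
  ],
  spin=[-0.01, 0, 0, 0],
)

```text
time_s: 3.37
tcp_pos: [0.6749, 0.0928, 0.2175]
eef_rot: [-3.114, 0.379, -0.001]
ft_force: [0.5, 0.1, -0.8]
gripper_width: 0.0855
```

```bash
python3 -c "
from h import *
to(.673,.0953,.155,-.24)
"
```

```text
p [0.6749 0.0928 0.2175] yaw -0.243 q [0.13 0.47 1.54 0.01 1.13 1.94] F [ 0.5  0.1 -0.8] w 0.0855 t 3.37
spin -0.003 slide now [-0.0025 -0.0017  0.0625] after spin [-0.0025 -0.0017  0.0625]
```

servo_tool(
  slide=[
    [-0.001, -0.001, 0.008],
    [0, 0, 0.008],
    [0, 0, 0.008],
    [0, 0, 0.008],
    [0, 0, 0],
    [0, 0, 0],
  ],
  spin=[0, 0, 0, 0, 0, 0],
)

```text
time_s: 3.87
tcp_pos: [0.6749, 0.0952, 0.1834]
eef_rot: [-3.113, 0.378, -0.004]
ft_force: [1.2, -0.5, 0.2]
gripper_width: 0.0852
```

```bash
python3 -c "
from h import *
to(.673,.0953,.155,-.24)
"
```

```text
p [0.6749 0.0952 0.1834] yaw -0.241 q [0.14 0.51 1.57 0.01 1.06 1.95] F [ 1.2 -0.5  0.2] w 0.0852 t 3.87
spin -0.001 slide now [-0.0019  0.0005  0.0284] after spin [-0.0019  0.0005  0.0284]
```

servo_tool(
  slide=[
    [-0.001, 0, 0.007],
    [0, 0, 0.007],
    [0, 0, 0.007],
    [0, 0, 0.005],
    [0, 0, 0],
    [0, 0, 0],
  ],
  spin=[0, 0, 0, 0, 0, 0],
)

```text
time_s: 4.37
tcp_pos: [0.6735, 0.0955, 0.1537]
eef_rot: [-3.114, 0.378, -0.002]
ft_force: [-0.0, -0.3, 0.5]
gripper_width: 0.0851
```

```bash
python3 -c "
from h import *
to(.673,.0953,.155,-.24)
cam('side','s3.png')
c=cam('wrist','w3.png')
"
```

```text
p [0.6735 0.0955 0.1537] yaw -0.241 q [0.14 0.54 1.59 0.01 1.01 1.95] F [-0.  -0.3  0.5] w 0.0851 t 4.37
spin -0.001 slide now [-0.0004  0.0003 -0.0013] after spin [-0.0004  0.0003 -0.0013]
```

View pics/w3.png

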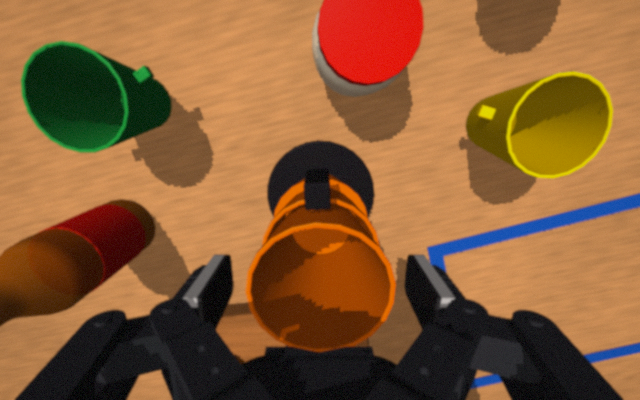

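View pics/s3.png

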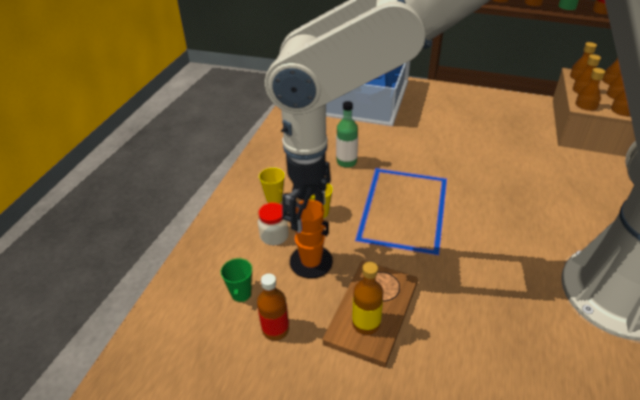

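servo_tool(
  slide=[
    [0, 0, 0],
    [0, 0, 0],
    [0, 0, 0],
    [0, 0, 0],
    [0, 0, 0],
    [0, 0, 0],
    [0, 0, 0],
    [0, 0, 0],
  ],
  spin=[0, 0, 0, 0, 0, 0, 0, 0],
  hand=0,
)

```text
time_s: 5.13
tcp_pos: [0.6749, 0.0955, 0.1565]
eef_rot: [-3.113, 0.378, -0.008]
ft_force: [0.6, -0.1, -0.7]
gripper_width: 0.0635
```

```bash
python3 -c "
from h import *
to(.673,.0953,.155,-.24)
c=cam('wrist','w4.png')
"
```

```text
p [0.6749 0.0955 0.1565] yaw -0.242 q [0.14 0.53 1.59 0.01 1.01 1.95] F [ 0.6 -0.1 -0.7] w 0.0635 t 5.13
spin -0.002 slide now [-0.0018  0.0006  0.0015] after spin [-0.0018  0.0006  0.0015]
```

View pics/w4.png

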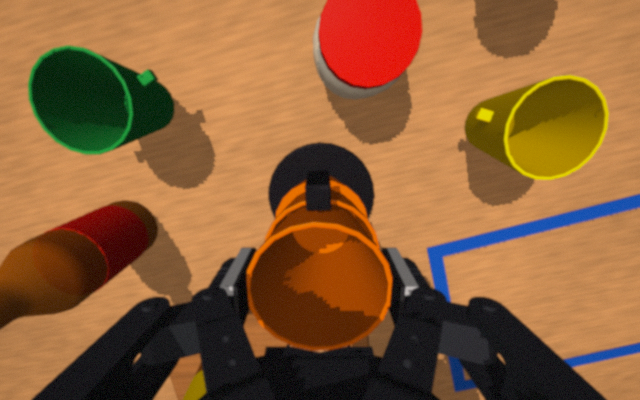

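servo_tool(
  slide=[
    [0, 0, 0],
    [0, 0, 0],
    [0, 0, 0],
    [0, 0, 0],
    [0, 0, 0],
    [0, 0, 0],
    [0, 0, 0],
    [0, 0, 0],
  ],
  spin=[0.09, 0.09, 0.09, 0.09, 0.09, 0.09, 0.07, 0],
)

```text
time_s: 5.85
tcp_pos: [0.6744, 0.0958, 0.1557]
eef_rot: [-2.836, 1.336, -0.003]
ft_force: [-0.5, -0.6, -0.7]
gripper_width: 0.0635
```

```bash
python3 -c "
from h import *
to(.673,.0953,.155,-.94)
c=cam('wrist','w5.png')
"
```

```text
p [0.6744 0.0958 0.1557] yaw -0.881 q [0.14 0.53 1.59 0.01 1.01 2.59] F [-0.5 -0.6 -0.7] w 0.0635 t 5.85
spin 0.059 slide now [-0.0006  0.0014  0.0007] after spin [-0.0005  0.0014  0.0007]
```

View pics/w5.png

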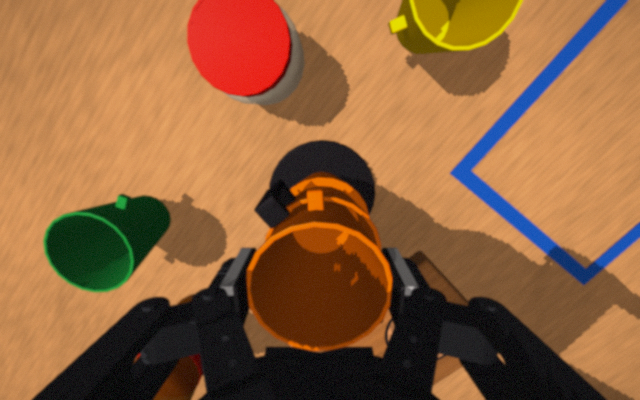

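The lug at (315,200) has come out from the tab at (272,203), so the tumbler is free and I can lift it.

servo_tool(
  slide=[
    [0, 0, -0.006],
    [0, 0, -0.01],
    [0, 0, -0.014],
    [0, 0, -0.016],
    [0, 0, -0.016],
    [0, 0, -0.016],
    [0, 0, -0.016],
    [0, 0, -0.016],
  ],
  spin=[0.03, 0, 0, 0, 0, 0, 0, 0],
)

```text
time_s: 6.57
tcp_pos: [0.6712, 0.0946, 0.2677]
eef_rot: [-2.839, 1.341, 0.008]
ft_force: [0.8, 0.3, -0.5]
gripper_width: 0.0637
```

```bash
python3 -c "
from h import *
to(.502,.139,.275,-.92)
c=cam('side','s6.png')
"
```

```text
p [0.6712 0.0946 0.2677] yaw -0.883 q [0.14 0.43 1.5  0.   1.22 2.59] F [ 0.8  0.3 -0.5] w 0.0637 t 6.57
spin 0.037 slide now [-0.1418  0.1025 -0.0064] after spin [-0.1379  0.1077 -0.0064]
```

View pics/s6.png

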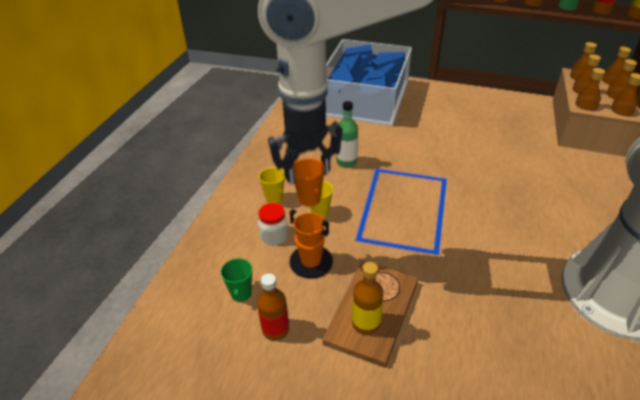

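servo_tool(
  slide=[
    [-0.018, 0.013, -0.001],
    [-0.018, 0.013, -0.001],
    [-0.018, 0.013, -0.001],
    [-0.018, 0.013, -0.001],
    [-0.018, 0.013, -0.001],
    [-0.018, 0.013, -0.001],
    [-0.012, 0.009, 0],
    [0, 0, 0],
  ],
  spin=[0, 0, 0, 0, 0, 0, 0, 0],
)

```text
time_s: 7.28
tcp_pos: [0.5243, 0.1315, 0.2801]
eef_rot: [-2.847, 1.311, -0.008]
ft_force: [0.3, -0.0, -1.2]
gripper_width: 0.0631
```

```bash
python3 -c "
from h import *
to(.502,.139,.275,-.92)
c=cam('wrist','w7.png')
"
```

```text
p [0.5243 0.1315 0.2801] yaw -0.863 q [0.24 0.19 1.79 0.   1.15 2.67] F [ 0.3 -0.  -1.2] w 0.0631 t 7.28
spin 0.057 slide now [-0.0202  0.0121  0.0049] after spin [-0.0194  0.0132  0.0049]
```

View pics/w7.png

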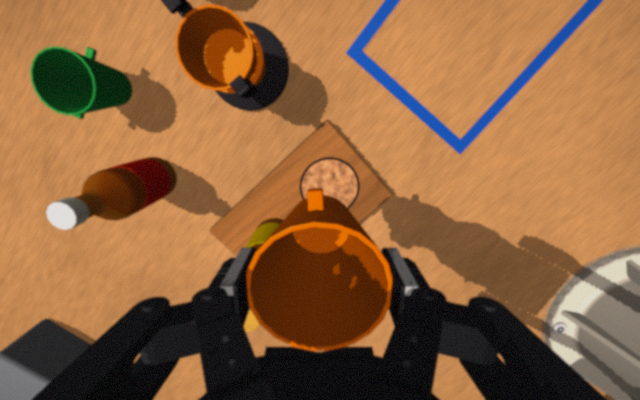

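```bash
python3 -c "
from h import *
c=cam('wrist');W=world(c)
hsv=cv2.cvtColor(c['frame'],cv2.COLOR_RGB2HSV)
m=(abs(W[...,2]-.024)<.008)&(np.hypot(W[...,0]-.502,W[...,1]-.139)<.06)
g=c['frame'].astype(int).sum(2)/3
s=hsv[...,1]
print(g[183,330],s[183,330],g[183,380],s[183,380],W[183,330],W[158,330],W[183,300],W[183,360])
b=m&(s<s[183,380]-25)
lab,ll,st,ce=cv2.connectedComponentsWithStats(b.astype(np.uint8))
i=1+np.argmax(st[1:,4]);p=W[ll==i][:,:2].astype(np.float32);print(st[i],cv2.minEnclosingCircle(p))
q=W[m][:,:2]
top=(abs(W[...,2]-.024)<.006)&(np.hypot(W[...,0]-.51,W[...,1]-.195)<.14)
print(cv2.minAreaRect(W[top][:,:2].astype(np.float32)))
to(.502,.139,.27,-.92)
"
```

```text
145.66666666666666 145 90.66666666666667 170 [0.50599974 0.13544781 0.02357222] [0.52726598 0.11115159 0.02288563] [0.53532891 0.1610054  0.02260883] [0.47662135 0.11016524 0.02353133]
[301 159  59  47 410] ((0.5022863745689392, 0.13981318473815918), 0.03810564801096916)
((0.5087056756019592, 0.19461429119110107), (0.21992069482803345, 0.12988562881946564), 82.88483428955078)
p [0.5268 0.1313 0.2804] yaw -0.864 q [0.24 0.2  1.79 0.   1.14 2.67] F [-0.1  0.6 -0.3] w 0.0635 t 7.38
spin 0.056 slide now [-0.022   0.014   0.0102] after spin [-0.0212  0.0152  0.0102]
```

servo_tool(
  slide=[
    [-0.01, 0.007, 0.005],
    [-0.009, 0.006, 0.02],
    [0, 0, 0.02],
    [0, 0, 0.02],
    [0, 0, 0.018],
    [0, 0, 0.01],
    [0, 0, 0],
    [0, 0, 0],
  ],
  spin=[0, 0, 0, 0, 0, 0, 0, 0],
)

```text
time_s: 8.05
tcp_pos: [0.5156, 0.1373, 0.1857]
eef_rot: [-2.844, 1.301, -0.025]
ft_force: [0.5, 0.2, 0.3]
gripper_width: 0.0633
```

```bash
python3 -c "
from h import *
to(.502,.140,.10,-.88)
"
```

```text
p [0.5156 0.1373 0.1857] yaw -0.859 q [0.26 0.28 1.91 0.   0.93 2.69] F [0.5 0.2 0.3] w 0.0633 t 8.05
spin 0.021 slide now [-0.0117  0.0102  0.0854] after spin [-0.0115  0.0105  0.0854]
```

servo_tool(
  slide=[
    [-0.006, 0.005, 0.01],
    [-0.005, 0.004, 0.013],
    [0, 0, 0.013],
    [0, 0, 0.013],
    [0, 0, 0.01],
    [0, 0, 0],
    [0, 0, 0],
    [0, 0, 0],
  ],
  spin=[0, 0, 0, 0, 0, 0, 0, 0],
)

```text
time_s: 8.72
tcp_pos: [0.5111, 0.1411, 0.1317]
eef_rot: [-2.837, 1.297, -0.04]
ft_force: [0.1, -0.7, -0.9]
gripper_width: 0.0633
```

```bash
python3 -c "
from h import *
to(.502,.140,.10,-.88)
cam('side','s9.png');
"
```

```text
p [0.5111 0.1411 0.1317] yaw -0.858 q [0.27 0.35 1.96 0.   0.79 2.69] F [ 0.1 -0.7 -0.9] w 0.0633 t 8.72
spin 0.022 slide now [-0.0056  0.0086  0.0314] after spin [-0.0054  0.0087  0.0314]
```

View pics/s9.png

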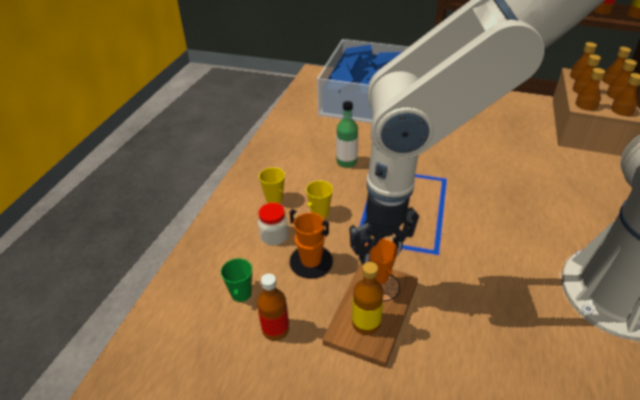

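```bash
python3 -c "
from h import *
s,p,R,a=pose(); print(R[:,2].round(3)); f=p+R[:,2]*.076; print(f, R.T@(np.array([.502,.140,.0245])-f))
"
```

```text
[ 0.033  0.009 -0.999]
[0.51389855 0.14187572 0.0560075 ] [-0.00682273  0.01121084  0.03107384]
```

servo_tool(
  slide=[
    [-0.003, 0.005, 0.003],
    [-0.003, 0.004, 0.004],
    [0, 0, 0.004],
    [0, 0, 0.004],
    [0, 0, 0.004],
    [0, 0, 0],
    [0, 0, 0],
    [0, 0, 0],
  ],
  spin=[0, 0, 0, 0, 0, 0, 0, 0],
)

```text
time_s: 9.43
tcp_pos: [0.5009, 0.1401, 0.1124]
eef_rot: [-2.835, 1.296, -0.044]
ft_force: [0.4, -0.1, -1.2]
gripper_width: 0.0635
```

```bash
cat > f.py <<'E'
from h import *
s,p,R,a=pose(); print(R[:,2].round(3),s['ft_force'].round(2),s['q'].round(3)); f=p+R[:,2]*.076; print(f, R.T@(np.array([.502,.140,.0245])-f))
E
python3 f.py
```

```text
[ 0.036  0.01  -0.999] [ 0.37 -0.11 -1.17] [0.27  0.368 1.999 0.    0.737 2.698]
[0.50366313 0.14087046 0.03640461] [-0.00061627  0.00222828  0.01182786]
```

servo_tool(
  slide=[
    [0, 0.001, 0.003],
    [0, 0, 0.003],
    [0, 0, 0.002],
    [0, 0, 0.001],
    [0, 0, 0],
    [0, 0, 0],
  ],
  spin=[0, 0, 0, 0, 0, 0],
)

```text
time_s: 9.93
tcp_pos: [0.5009, 0.1395, 0.1024]
eef_rot: [-2.835, 1.296, -0.045]
ft_force: [-1.6, 0.8, 0.2]
gripper_width: 0.0635
```

```bash
python3 f.py
```

```text
[ 0.036  0.01  -0.999] [-1.58  0.82  0.2 ] [0.269 0.384 2.005 0.    0.715 2.697]
[0.50368131 0.14026742 0.02649526] [-0.00092875  0.00151375  0.00193011]
```

Down about 2 mm at a time until it touches.

servo_tool(
  slide=[
    [0, 0, 0.0015],
    [0, 0, 0.001],
    [0, 0, 0],
    [0, 0, 0],
  ],
  spin=[0, 0, 0, 0],
)

```text
time_s: 10.27
tcp_pos: [0.5013, 0.1395, 0.1]
eef_rot: [-2.834, 1.296, -0.046]
ft_force: [-0.1, -0.5, -1.0]
gripper_width: 0.0635
```

```bash
python3 f.py; python3 -c "
from h import *
c=cam('side','s10.png'); cv2.imwrite('pics/s10c.png',cv2.resize(c['frame'][200:380,300:460,::-1],None,fx=4,fy=3))"
```

```text
[ 0.037  0.01  -0.999] [-0.12 -0.53 -1.04] [0.269 0.388 2.006 0.    0.709 2.697]
[0.50406499 0.14029594 0.02408608] [-0.00111955  0.00173985 -0.00049257]
```

View pics/s10c.png

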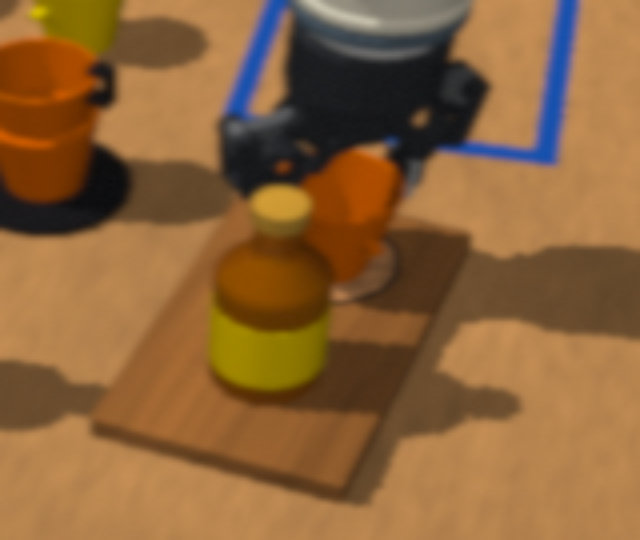

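servo_tool(
  slide=[
    [0, 0, 0.0015],
    [0, 0, 0.001],
    [0, 0, 0],
    [0, 0, 0],
  ],
  spin=[0, 0, 0, 0],
)

```text
time_s: 10.65
tcp_pos: [0.5024, 0.1389, 0.1004]
eef_rot: [-2.835, 1.295, -0.049]
ft_force: [-0.3, 0.5, -0.6]
gripper_width: 0.0637
```

```bash
python3 f.py; python3 -c "
from h import *
for n in ['scene','side']:
    c=cam(n);W=world(c);hsv=cv2.cvtColor(c['frame'],cv2.COLOR_RGB2HSV)
    m=(np.hypot(W[...,0]-.502,W[...,1]-.14)<.04)&(W[...,2]>.03)&(hsv[...,0]<14)&(hsv[...,1]>170)&(W[...,2]<.12)
    z=W[m][:,2];print(n,len(z),np.percentile(z,[1,50,97,99.5]).round(4))
"
```

```text
[ 0.039  0.009 -0.999] [-0.32  0.54 -0.6 ] [ 2.680e-01  3.880e-01  2.005e+00 -2.000e-03  7.090e-01  2.697e+00]
[0.50539111 0.13957542 0.02450769] [-0.00254065  0.00228269 -0.00011997]
scene 739 [0.0319 0.0821 0.1041 0.1056]
side 678 [0.0368 0.0812 0.1068 0.1091]
```

servo_tool(
  slide=[
    [0, 0, 0.0015],
    [0, 0, 0.0015],
    [0, 0, 0],
  ],
  spin=[0, 0, 0],
)

```text
time_s: 11.0
tcp_pos: [0.5036, 0.1381, 0.1001]
eef_rot: [-2.837, 1.293, -0.052]
ft_force: [0.6, 0.2, -0.7]
gripper_width: 0.0634
```

```bash
python3 f.py
```

```text
[ 0.04   0.007 -0.999] [ 0.6   0.18 -0.68] [ 0.267  0.39   2.004 -0.005  0.708  2.697]
[0.50665328 0.13869665 0.0241343 ] [-0.00402732  0.00264043 -0.00054249]
```

servo_tool(
  slide=[
    [0, 0, 0],
    [0, 0, 0],
    [0, 0, 0],
    [0, 0, 0],
    [0, 0, 0],
  ],
  spin=[0, 0, 0, 0, 0],
  hand=1,
)

```text
time_s: 11.42
tcp_pos: [0.5037, 0.1384, 0.0996]
eef_rot: [-2.837, 1.293, -0.052]
ft_force: [1.3, -0.9, -0.7]
gripper_width: 0.0855
```

```bash
python3 f.py;python3 -c "
from h import *
cam('wrist','w11.png')"
```

```text
[ 0.04   0.008 -0.999] [ 1.26 -0.88 -0.69] [ 0.267  0.39   2.004 -0.005  0.706  2.697]
[0.50673303 0.13896731 0.02367487] [-0.00386551  0.00286218 -0.00100732]
```

View pics/w11.png

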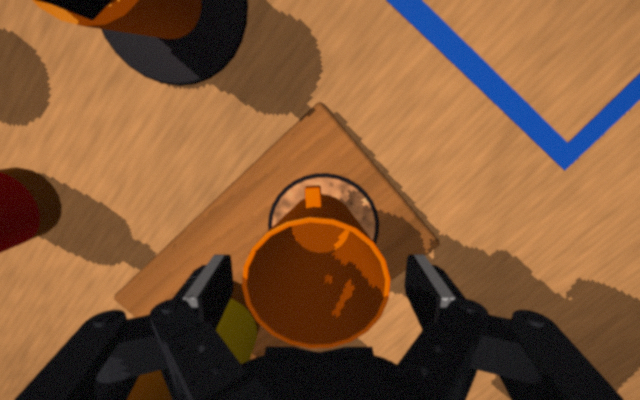

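servo_tool(
  slide=[
    [0, 0, -0.005],
    [0, 0, -0.01],
    [0, 0, -0.02],
    [0, 0, -0.025],
    [0, 0, -0.03],
    [0, 0, -0.03],
    [0, 0, -0.03],
    [0, 0, -0.02],
  ],
  spin=[0, 0, 0, 0, 0, 0, 0, 0],
)

```text
time_s: 12.13
tcp_pos: [0.4929, 0.1362, 0.2761]
eef_rot: [-2.843, 1.295, -0.04]
ft_force: [1.6, -0.1, 0.8]
gripper_width: 0.0853
```

```bash
cat > b.py <<'E'
from h import *
import sys
from scipy.optimize import least_squares
def circ(p):
    return least_squares(lambda q:np.hypot(p[:,0]-q[0],p[:,1]-q[1])-q[2],[*np.median(p,0)[:2],.03],loss='soft_l1',f_scale=.002).x.round(4)
def board(n,guess,save):
    c=cam(n,save);W=world(c);hsv=cv2.cvtColor(c['frame'],cv2.COLOR_RGB2HSV)
    x,y,z=W[...,0],W[...,1],W[...,2]
    d=np.hypot(x-guess[0],y-guess[1])
    m=(abs(z-.024)<.006)&(d<.16)&(hsv[...,1]>60)
    m=cv2.morphologyEx(m.astype(np.uint8),cv2.MORPH_OPEN,np.ones((3,3)))>0
    if m.sum()>100:
        (c0,(w,h),a)=cv2.minAreaRect(W[m][:,:2].astype(np.float32))
        if h>w: a+=90; w,h=h,w
        a=a%180
        print(n,'board c',np.round(c0,4),'size',round(w,3),round(h,3),'yaw(y axis) deg',round(a,2))
    yel=(hsv[...,0]>20)&(hsv[...,0]<34)&(hsv[...,1]>140)&(z>.05)&(z<.15)&(d<.16)
    if yel.sum()>20: print('  label',circ(W[yel]))
    o=(hsv[...,0]<13)&(hsv[...,1]>170)&(z>.094)&(z<.112)&(d<.16)
    if o.sum()>20: print('  cup rim',circ(W[o]),np.percentile(W[o][:,2],97).round(4),o.sum())
g=[float(v) for v in sys.argv[1:3]]
for n in ['scene','side']: board(n,g,f'{n}_{sys.argv[3]}.png')
E
python3 b.py .509 .195 12; python3 -c "
from h import *
to(.524,.36,.25,1.447)"
```

```text
scene board c [0.5111 0.1917] size 0.222 0.134 yaw(y axis) deg 82.95
  label [0.5146 0.2375 0.0278]
  cup rim [0.508  0.1361 0.0308] 0.1052 180
side board c [0.5105 0.1944] size 0.224 0.131 yaw(y axis) deg 82.97
  label [0.5146 0.2395 0.0284]
p [0.4943 0.1366 0.2773] yaw -0.855 q [ 0.27  0.14  1.87 -0.    1.1   2.7 ] F [-0.1  0.9 -0.5] w 0.0856 t 12.23
spin -2.302 slide now [-0.1497 -0.1681  0.0297] after spin [0.2251 0.0009 0.0297]
```

View pics/side_12.png

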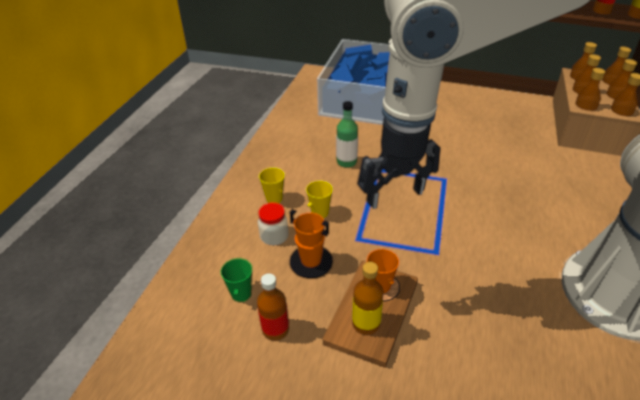

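servo_tool(
  slide=[
    [0, 0, 0],
    [0, 0, 0],
    [0, 0, 0],
    [0, 0, 0],
    [0, 0, 0],
    [0, 0, 0],
    [0, 0, 0],
    [0, 0, 0],
  ],
  spin=[-0.12, -0.12, -0.12, -0.12, -0.12, -0.12, -0.12, -0.12],
)

```text
time_s: 12.9
tcp_pos: [0.4917, 0.136, 0.2793]
eef_rot: [-3.129, -0.218, -0.056]
ft_force: [-1.0, 0.5, -0.7]
gripper_width: 0.0855
```

servo_tool(
  slide=[
    [0, 0, 0],
    [0, 0, 0],
    [0, 0, 0],
    [0, 0, 0],
    [0, 0, 0],
    [0, 0, 0],
    [0, 0, 0],
    [0, 0, 0],
  ],
  spin=[-0.12, -0.12, -0.12, -0.12, -0.12, -0.12, -0.12, -0.12],
)

```text
time_s: 13.57
tcp_pos: [0.4877, 0.135, 0.2775]
eef_rot: [2.636, 1.688, 0.043]
ft_force: [-0.2, 0.9, -0.2]
gripper_width: 0.0854
```

```bash
python3 -c "
from h import *
to(.530,.365,.25,1.447)"
```

```text
p [0.4877 0.135  0.2775] yaw 1.139 q [ 0.27  0.13  1.88 -0.    1.1   0.7 ] F [-0.2  0.9 -0.2] w 0.0854 t 13.57
spin -0.308 slide now [ 0.2262 -0.0585  0.03  ] after spin [0.2333 0.0127 0.03  ]
```

servo_tool(
  slide=[
    [0, 0, 0],
    [0, 0, 0],
    [0, 0, 0],
    [0.03, 0, 0],
    [0.03, 0, 0],
    [0.03, 0, 0],
    [0.03, 0, 0],
    [0.03, 0, 0],
  ],
  spin=[-0.11, -0.1, -0.08, 0, 0, 0, 0, 0],
)

```text
time_s: 14.23
tcp_pos: [0.502, 0.2827, 0.277]
eef_rot: [2.343, 2.07, 0.029]
ft_force: [0.6, 0.8, -0.4]
gripper_width: 0.0851
```

```bash
python3 -c "
from h import *
to(.530,.348,.25,1.447)"
```

```text
p [0.502  0.2827 0.277 ] yaw 1.447 q [ 0.52  0.25  1.73 -0.01  1.14  0.64] F [ 0.6  0.8 -0.4] w 0.0851 t 14.23
spin 0.0 slide now [0.0681 0.0191 0.0277] after spin [0.0681 0.019  0.0277]
```

servo_tool(
  slide=[
    [0.022, 0.008, 0],
    [0.022, 0.008, 0],
    [0.012, 0.002, 0],
    [0, 0, 0],
    [0, 0, 0],
  ],
  spin=[0, 0, 0, 0, 0],
)

```text
time_s: 14.65
tcp_pos: [0.5252, 0.3433, 0.2758]
eef_rot: [2.339, 2.077, 0.025]
ft_force: [0.2, -0.6, 0.0]
gripper_width: 0.0857
```

```bash
python3 -c "
from h import *
to(.530,.348,.025,1.447);s,p,R,a=pose();print(R[:,2].round(3))
cam('wrist','w13.png')"
```

```text
p [0.5252 0.3433 0.2758] yaw 1.452 q [ 0.58  0.33  1.62 -0.01  1.17  0.71] F [ 0.2 -0.6  0. ] w 0.0857 t 14.65
spin 0.005 slide now [ 0.0045 -0.0009  0.2509] after spin [ 0.0045 -0.0009  0.2509]
[ 0.021  0.    -1.   ]
```

View pics/w13.png

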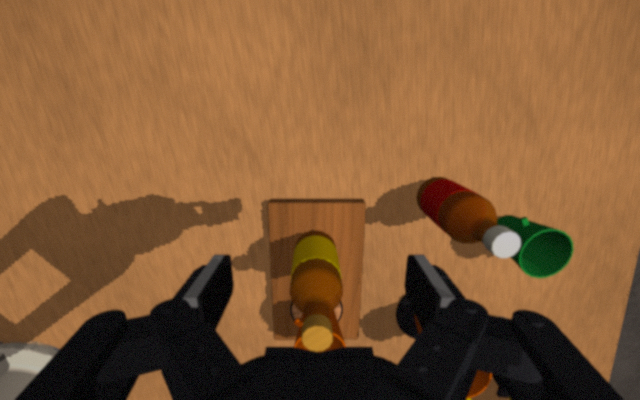

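servo_tool(
  slide=[
    [0.002, 0, 0.02],
    [0.002, 0, 0.028],
    [0, 0, 0.028],
    [0, 0, 0.028],
    [0, 0, 0.028],
    [0, 0, 0.02],
    [0, 0, 0.01],
    [0, 0, 0],
  ],
  spin=[0, 0, 0, 0, 0, 0, 0, 0],
)

```text
time_s: 15.37
tcp_pos: [0.5279, 0.3372, 0.1121]
eef_rot: [2.345, 2.068, 0.028]
ft_force: [-0.7, -0.9, 1.0]
gripper_width: 0.0852
```

```bash
python3 -c "
from h import *
to(.530,.348,.035,1.447);s,p,R,a=pose();print(R[:,2].round(3))"
```

```text
p [0.5279 0.3372 0.1121] yaw 1.445 q [ 0.57  0.51  1.75 -0.02  0.86  0.71] F [-0.7 -0.9  1. ] w 0.0852 t 15.37
spin -0.002 slide now [ 0.0108 -0.0011  0.0771] after spin [ 0.0108 -0.001   0.0771]
[ 0.023  0.    -1.   ]
```

servo_tool(
  slide=[
    [0.004, 0, 0.012],
    [0.003, 0, 0.014],
    [0.003, 0, 0.014],
    [0, 0, 0.01],
    [0, 0, 0.008],
    [0, 0, 0],
    [0, 0, 0],
  ],
  spin=[0, 0, 0, 0, 0, 0, 0],
)

```text
time_s: 15.95
tcp_pos: [0.5328, 0.3482, 0.0522]
eef_rot: [2.345, 2.066, 0.035]
ft_force: [0.2, 0.4, 0.8]
gripper_width: 0.0859
```

```bash
python3 -c "
from h import *
to(.530,.348,.035,1.447)
cam('side','s14.png');cam('wrist','w14.png')"
```

```text
p [0.5328 0.3482 0.0522] yaw 1.444 q [ 0.58  0.6   1.76 -0.02  0.76  0.72] F [0.2 0.4 0.8] w 0.0859 t 15.95
spin -0.003 slide now [-0.0006 -0.0032  0.0171] after spin [-0.0006 -0.0032  0.0171]
```

View pics/s14.png

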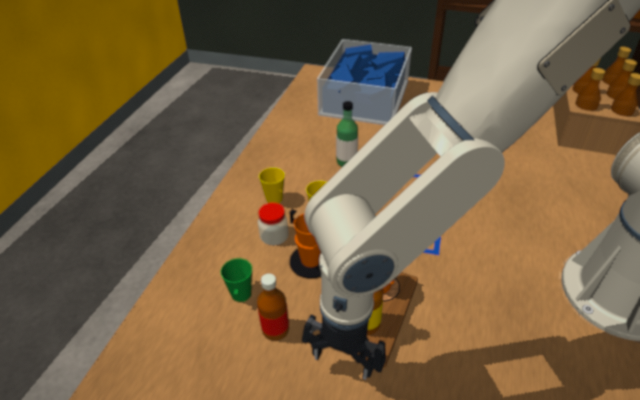

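View pics/w14.png

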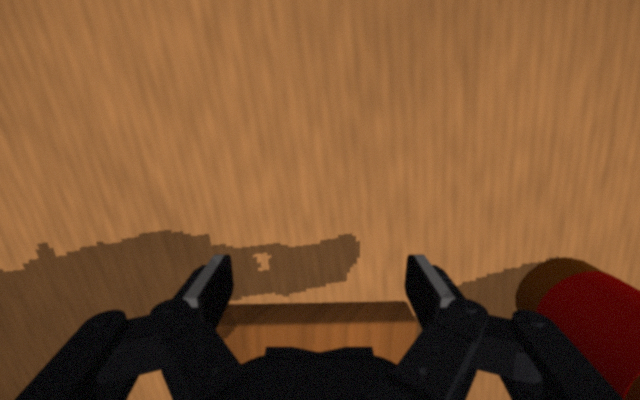

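```bash
python3 -c "
from h import *
c=cam('wrist');W=world(c)
s,p,R,a=pose();print(p)
for v,u in [(258,222),(262,225),(275,228),(300,205),(258,412),(262,415),(275,430)]: print(u,v,W[v,u].round(4), (R.T@(W[v,u]-p)).round(4))
"
```

```text
[0.53303071 0.34824014 0.05307808]
222 258 [0.4898 0.3647 0.0462] [ 0.0108 -0.0452  0.0057]
225 262 [0.4909 0.3629 0.0469] [ 0.0091 -0.0438  0.005 ]
228 275 [0.4904 0.3554 0.0458] [ 0.0017 -0.0434  0.0061]
205 300 [0.4896 0.3604 0.0719] [ 0.0067 -0.0441 -0.0201]
412 258 [0.5766 0.3533 0.0479] [0.0105 0.0424 0.0064]
415 262 [0.5764 0.3538 0.0526] [0.011  0.0423 0.0018]
430 275 [0.5787 0.3539 0.0642] [ 0.0114  0.0448 -0.0098]
```

servo_tool(
  slide=[
    [0, 0, 0.007],
    [0, 0, 0.007],
    [0, 0, 0.006],
    [0, 0, 0.005],
    [0, 0, 0],
    [0, 0, 0],
  ],
  spin=[0, 0, 0, 0, 0, 0],
)

```text
time_s: 16.6
tcp_pos: [0.5348, 0.3488, 0.027]
eef_rot: [2.345, 2.065, 0.041]
ft_force: [-0.2, 0.6, -0.5]
gripper_width: 0.0857
```

```bash
python3 -c "
from h import *
to(.525,.315,.022,1.447)
c=cam('wrist','w15.png');W=world(c)
s,p,R,a=pose();print(p)
for v,u in [(258,222),(262,225),(275,228),(258,412),(262,415)]: print(u,v,W[v,u].round(4))
"
```

```text
p [0.5348 0.3488 0.027 ] yaw 1.444 q [ 0.58  0.64  1.76 -0.02  0.71  0.72] F [-0.2  0.6 -0.5] w 0.0857 t 16.6
spin -0.003 slide now [-0.0348 -0.0055  0.0045] after spin [-0.0348 -0.0056  0.0045]
[0.53461596 0.34870475 0.02701668]
222 258 [0.492  0.3658 0.0213]
225 262 [0.4929 0.3636 0.0213]
228 275 [0.492  0.3557 0.0192]
412 258 [0.5781 0.3547 0.0236]
415 262 [0.5786 0.3538 0.026 ]
```

View pics/w15.png

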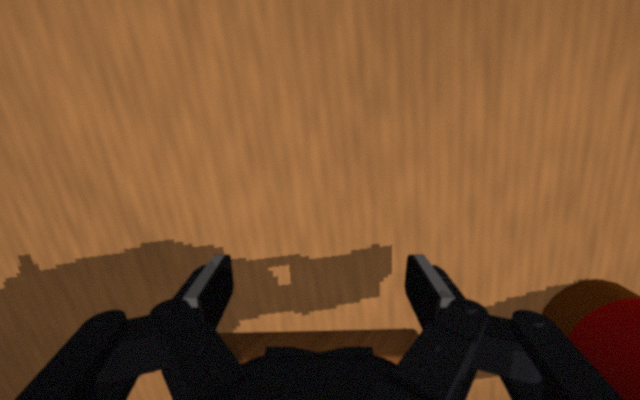

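servo_tool(
  slide=[
    [-0.004, -0.003, 0.003],
    [-0.005, -0.002, 0.002],
    [-0.004, 0, 0],
    [-0.003, 0, 0],
    [0, 0, 0],
  ],
  spin=[0, 0, 0, 0, 0],
)

```text
time_s: 17.07
tcp_pos: [0.5268, 0.3318, 0.0215]
eef_rot: [2.345, 2.065, 0.04]
ft_force: [0.2, -0.6, -1.0]
gripper_width: 0.0854
```

```bash
python3 -c "
from h import *
to(.525,.315,.021,1.447)
c=cam('wrist','w16.png')
"
```

```text
p [0.5268 0.3318 0.0215] yaw 1.444 q [ 0.57  0.63  1.8  -0.02  0.68  0.71] F [ 0.2 -0.6 -1. ] w 0.0854 t 17.07
spin -0.003 slide now [-0.0169  0.0003  0.0003] after spin [-0.0169  0.0002  0.0003]
```

View pics/w16.png

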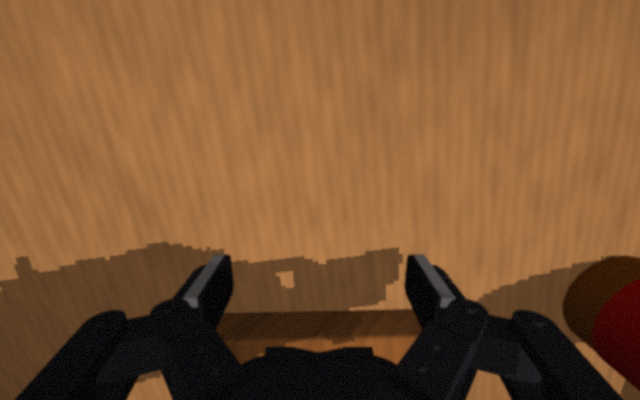

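servo_tool(
  slide=[
    [-0.003, 0, 0],
    [-0.003, 0, 0],
    [-0.003, 0, 0],
    [-0.003, 0, 0],
    [-0.003, 0, 0],
    [0, 0, 0],
  ],
  spin=[0, 0, 0, 0, 0, 0],
)

```text
time_s: 17.62
tcp_pos: [0.5256, 0.316, 0.0221]
eef_rot: [2.345, 2.065, 0.043]
ft_force: [-0.2, 0.6, -0.4]
gripper_width: 0.0851
```

```bash
python3 -c "
from h import *
to(.525,.315,.021,1.447)
"; python3 b.py .51 .195 17
```

```text
p [0.5256 0.316  0.0221] yaw 1.444 q [ 0.55  0.62  1.82 -0.02  0.67  0.69] F [-0.2  0.6 -0.4] w 0.0851 t 17.62
spin -0.003 slide now [-0.001  -0.0005  0.0011] after spin [-0.001  -0.0005  0.0011]
scene board c [0.5119 0.1929] size 0.224 0.132 yaw(y axis) deg 82.96
  label [0.5139 0.2382 0.0285]
  cup rim [0.5078 0.1367 0.0309] 0.1061 194
side board c [0.4737 0.2083] size 0.239 0.083 yaw(y axis) deg 64.99
  label [897.0612   7.1452 896.5991]
```

View pics/scene_17.png

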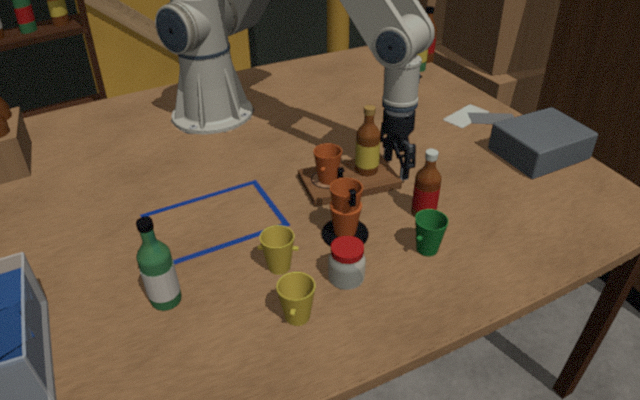

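servo_tool(
  slide=[
    [-0.002, 0, 0],
    [-0.003, 0, 0],
    [-0.003, 0, 0],
    [-0.003, 0, 0],
    [-0.003, 0, 0],
    [-0.003, 0, 0],
    [-0.003, 0, 0],
    [0, 0, 0],
  ],
  spin=[0, 0, 0, 0, 0, 0, 0, 0],
)

```text
time_s: 18.38
tcp_pos: [0.5243, 0.2973, 0.0224]
eef_rot: [2.345, 2.065, 0.052]
ft_force: [0.1, 2.4, -0.9]
gripper_width: 0.0856
```

```bash
python3 -c "
from h import *
to(.525,.315,.021,1.447)
c=cam('scene');cv2.imwrite('pics/z18.png',cv2.resize(c['frame'][60:240,270:450,::-1],None,fx=3.3,fy=3.3))
"; python3 b.py .51 .18 18
```

```text
p [0.5243 0.2973 0.0224] yaw 1.444 q [ 0.52  0.61  1.85 -0.02  0.65  0.66] F [ 0.1  2.4 -0.9] w 0.0856 t 18.38
spin -0.003 slide now [ 0.0176 -0.0016  0.0016] after spin [ 0.0176 -0.0016  0.0016]
scene board c [0.5101 0.1753] size 0.222 0.136 yaw(y axis) deg 82.58
  label [0.5125 0.2213 0.0286]
  cup rim [0.5087 0.1204 0.0322] 0.1101 274
side board c [0.4747 0.1909] size 0.242 0.085 yaw(y axis) deg 65.41
  label [496.4736  15.3446 496.2164]
```

View pics/z18.png

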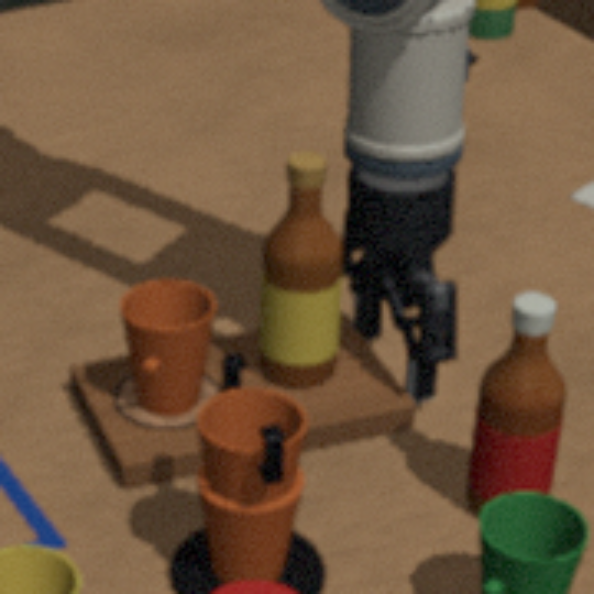

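servo_tool(
  slide=[
    [-0.003, 0, 0],
    [-0.004, 0, 0],
    [-0.004, 0, 0],
    [-0.004, 0, 0],
    [-0.004, 0, 0],
    [-0.004, 0, 0],
    [-0.004, 0, 0],
    [-0.004, 0, 0],
  ],
  spin=[-0.004, -0.004, -0.004, -0.004, -0.004, -0.004, -0.004, -0.004],
)

```text
time_s: 19.2
tcp_pos: [0.521, 0.2656, 0.0224]
eef_rot: [2.308, 2.106, 0.055]
ft_force: [-0.4, 3.4, -0.1]
gripper_width: 0.0854
```

servo_tool(
  slide=[
    [-0.004, 0, 0],
    [-0.004, 0, 0],
    [-0.004, 0, 0],
    [-0.004, 0, 0],
    [-0.004, 0, 0],
    [-0.004, 0, 0],
    [-0.003, 0, 0],
    [-0.001, 0, 0],
  ],
  spin=[-0.005, -0.005, -0.005, -0.005, -0.005, -0.005, -0.005, 0],
)

```text
time_s: 19.87
tcp_pos: [0.5185, 0.234, 0.0224]
eef_rot: [2.268, 2.149, 0.055]
ft_force: [0.9, 4.4, -0.3]
gripper_width: 0.0856
```

```bash
python3 -c "
from h import *
to(.496,-.02,.021,1.612)
"; python3 b.py .51 .12 19
```

```text
p [0.5185 0.234  0.0224] yaw 1.517 q [ 0.42  0.57  1.93 -0.01  0.6   0.48] F [ 0.9  4.4 -0.3] w 0.0856 t 19.87
spin -0.095 slide now [-0.2548 -0.0088 -0.0024] after spin [-0.2529 -0.0329 -0.0024]
scene board c [0.5135 0.121 ] size 0.243 0.134 yaw(y axis) deg 87.48
  label [0.513  0.1569 0.028 ]
  cup rim [0.5639 0.1268 0.0905] 0.1108 360
side board c [0.5159 0.1377] size 0.247 0.19 yaw(y axis) deg 28.78
```

View pics/scene_19.png

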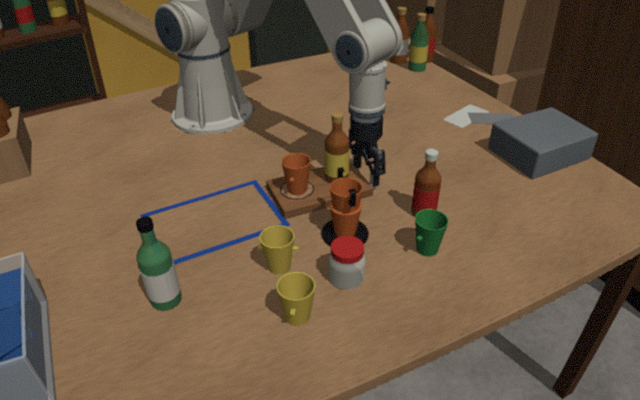

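servo_tool(
  slide=[
    [-0.003, -0.0005, 0],
    [-0.004, -0.0005, 0],
    [-0.004, -0.0005, 0],
    [-0.004, -0.0005, 0],
    [-0.004, -0.0005, 0],
    [-0.004, -0.0005, 0],
    [-0.004, -0.0005, 0],
    [-0.004, -0.0005, 0],
  ],
  spin=[0, 0, 0, 0, 0, 0, 0, 0],
)

```text
time_s: 20.63
tcp_pos: [0.5136, 0.2018, 0.0222]
eef_rot: [2.265, 2.15, 0.058]
ft_force: [-0.2, 5.8, 0.8]
gripper_width: 0.0856
```

servo_tool(
  slide=[
    [-0.004, -0.0005, 0],
    [-0.004, -0.0005, 0],
    [-0.004, -0.0005, 0],
    [-0.004, -0.0005, 0],
    [-0.004, -0.0005, 0],
    [-0.004, -0.0005, 0],
    [-0.003, -0.0005, 0],
    [-0.001, 0, 0],
  ],
  spin=[0, 0, 0, 0, 0, 0, 0, 0],
)

```text
time_s: 21.3
tcp_pos: [0.5084, 0.1702, 0.0222]
eef_rot: [2.266, 2.149, 0.06]
ft_force: [0.5, 4.4, 0.3]
gripper_width: 0.0853
```

```bash
python3 -c "
from h import *
to(.496,-.02,.021,1.612)
"; python3 b.py .51 .05 20
```

```text
p [0.5084 0.1702 0.0222] yaw 1.518 q [ 0.32  0.54  2.   -0.    0.56  0.37] F [0.5 4.4 0.3] w 0.0853 t 21.3
spin -0.094 slide now [-0.1906 -0.0023 -0.0018] after spin [-0.1895 -0.0201 -0.0018]
scene board c [0.5039 0.0485] size 0.22 0.134 yaw(y axis) deg 86.88
  label [0.5019 0.0934 0.0287]
  cup rim [0.5539 0.0723 0.0975] 0.1113 334
side board c [0.5022 0.05  ] size 0.223 0.13 yaw(y axis) deg 87.02
```

View pics/scene_20.png

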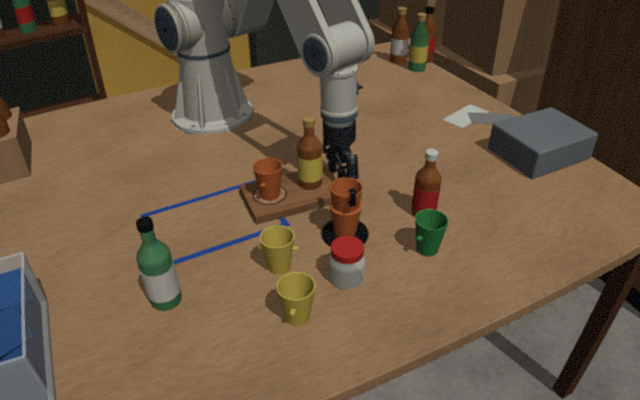

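servo_tool(
  slide=[
    [-0.003, -0.0005, 0],
    [-0.004, -0.0005, 0],
    [-0.004, -0.0005, 0],
    [-0.004, -0.0005, 0],
    [-0.004, -0.0005, 0],
    [-0.004, -0.0005, 0],
    [-0.004, -0.0005, 0],
    [-0.004, -0.0005, 0],
  ],
  spin=[-0.004, -0.004, -0.004, -0.004, -0.004, -0.004, -0.004, -0.004],
)

```text
time_s: 22.07
tcp_pos: [0.5031, 0.1403, 0.0221]
eef_rot: [2.229, 2.188, 0.062]
ft_force: [-0.1, 5.7, 2.5]
gripper_width: 0.0857
```

servo_tool(
  slide=[
    [-0.004, -0.0005, 0],
    [-0.004, -0.0005, 0],
    [-0.004, -0.0005, 0],
    [-0.004, -0.0005, 0],
    [-0.004, -0.0005, 0],
    [-0.004, -0.0005, 0],
    [-0.004, -0.0005, 0],
    [-0.004, -0.0005, 0],
  ],
  spin=[-0.004, -0.004, -0.004, -0.004, -0.004, -0.004, -0.004, -0.004],
)

```text
time_s: 22.73
tcp_pos: [0.4981, 0.1089, 0.0221]
eef_rot: [2.192, 2.227, 0.064]
ft_force: [0.4, 6.4, 2.8]
gripper_width: 0.0852
```

servo_tool(
  slide=[
    [-0.004, -0.0005, 0],
    [-0.004, -0.0005, 0],
    [-0.004, -0.0005, 0],
    [-0.004, -0.0005, 0],
    [-0.004, -0.0005, 0],
    [-0.004, -0.0005, 0],
    [-0.003, -0.0005, 0],
    [-0.001, 0, 0],
  ],
  spin=[-0.004, -0.004, -0.004, -0.004, -0.004, -0.004, -0.004, 0],
)

```text
time_s: 23.4
tcp_pos: [0.4941, 0.0811, 0.0221]
eef_rot: [2.159, 2.262, 0.064]
ft_force: [0.4, 5.7, 0.9]
gripper_width: 0.0853
```

```bash
python3 -c "
from h import *
to(.496,-.02,.021,1.612)
"; python3 b.py .50 -.045 21
```

```text
p [0.4941 0.0811 0.0221] yaw 1.618 q [0.15 0.51 2.08 0.03 0.52 0.08] F [0.4 5.7 0.9] w 0.0853 t 23.4
spin 0.006 slide now [-0.1011 -0.0028 -0.0009] after spin [-0.1011 -0.0022 -0.0009]
scene board c [ 0.5021 -0.0419] size 0.22 0.136 yaw(y axis) deg 93.45
  label [0.4972 0.0044 0.0272]
  cup rim [ 0.5076 -0.0958  0.0311] 0.1049 209
side board c [ 0.5003 -0.0383] size 0.221 0.131 yaw(y axis) deg 93.06
```

View pics/scene_21.png

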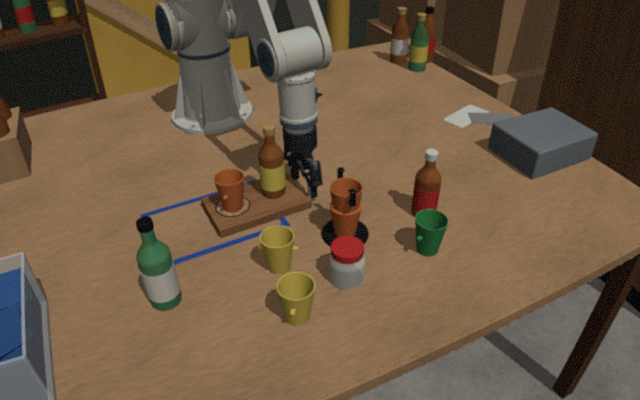

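servo_tool(
  slide=[
    [-0.003, -0.0003, 0],
    [-0.004, -0.0003, 0],
    [-0.004, -0.0003, 0],
    [-0.004, -0.0003, 0],
    [-0.004, -0.0003, 0],
    [-0.004, -0.0003, 0],
    [-0.004, -0.0003, 0],
    [-0.004, -0.0003, 0],
  ],
  spin=[0.001, 0.001, 0.001, 0.001, 0.001, 0.001, 0, 0],
)

```text
time_s: 24.17
tcp_pos: [0.4932, 0.0516, 0.022]
eef_rot: [2.164, 2.259, 0.067]
ft_force: [1.0, 6.8, 3.6]
gripper_width: 0.0853
```

servo_tool(
  slide=[
    [-0.004, -0.0003, 0],
    [-0.004, -0.0003, 0],
    [-0.004, -0.0003, 0],
    [-0.004, -0.0003, 0],
    [-0.004, -0.0003, 0],
    [-0.004, -0.0003, 0],
    [-0.003, 0, 0],
    [-0.001, 0, 0],
  ],
  spin=[0, 0, 0, 0, 0, 0, 0, 0],
)

```text
time_s: 24.83
tcp_pos: [0.4919, 0.0247, 0.0221]
eef_rot: [2.165, 2.262, 0.068]
ft_force: [1.0, 5.6, 1.0]
gripper_width: 0.0854
```

```bash
python3 -c "
from h import *
to(.496,-.02,.021,1.612)
"; python3 b.py .50 -.10 22
```

```text
p [0.4919 0.0247 0.0221] yaw 1.615 q [ 0.03  0.5   2.09  0.05  0.51 -0.05] F [1.  5.6 1. ] w 0.0854 t 24.83
spin 0.003 slide now [-0.0448  0.0021  0.0001] after spin [-0.0448  0.0022  0.0001]
scene board c [ 0.5    -0.0965] size 0.223 0.134 yaw(y axis) deg 91.66
  label [ 0.4943 -0.051   0.0283]
  cup rim [ 0.5051 -0.1526  0.0309] 0.1059 224
side board c [ 0.4979 -0.0932] size 0.222 0.13 yaw(y axis) deg 92.25
```

View pics/scene_22.png

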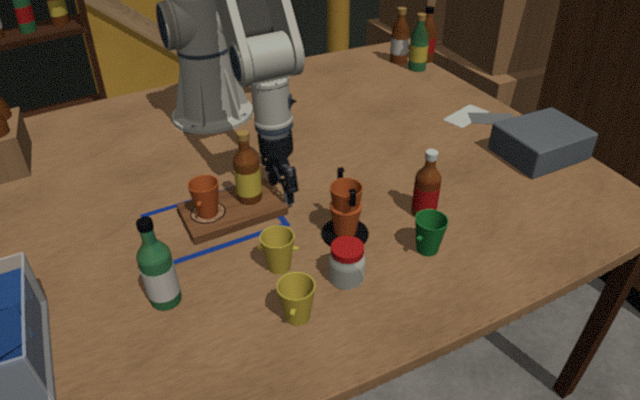

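servo_tool(
  slide=[
    [-0.003, 0, 0],
    [-0.004, 0, 0],
    [-0.004, 0, 0],
    [-0.004, 0, 0],
    [-0.004, 0, 0],
    [-0.004, 0, 0],
    [-0.004, 0, 0],
    [-0.004, 0, 0],
  ],
  spin=[0, 0, 0, 0, 0, 0, 0, 0],
)

```text
time_s: 25.6
tcp_pos: [0.4921, -0.0039, 0.0219]
eef_rot: [2.166, 2.266, 0.068]
ft_force: [-0.2, 7.9, 4.3]
gripper_width: 0.0853
```

servo_tool(
  slide=[
    [-0.004, 0, 0],
    [-0.004, 0, 0],
    [-0.003, 0, 0],
    [-0.001, 0, 0],
    [0, 0, 0],
  ],
  spin=[0, 0, 0, 0, 0],
)

```text
time_s: 26.02
tcp_pos: [0.4918, -0.0152, 0.0219]
eef_rot: [2.167, 2.268, 0.068]
ft_force: [0.9, 3.1, 1.4]
gripper_width: 0.0854
```

```bash
python3 -c "
from h import *
to(.496,-.02,.021,1.612)
"; python3 b.py .50 -.14 23
```

```text
p [ 0.4918 -0.0152  0.0219] yaw 1.617 q [-0.05  0.5   2.09  0.06  0.52 -0.15] F [0.9 3.1 1.4] w 0.0854 t 26.02
spin 0.005 slide now [-0.005   0.0039  0.0009] after spin [-0.005   0.004   0.0009]
scene board c [ 0.4998 -0.1366] size 0.224 0.134 yaw(y axis) deg 92.27
  label [ 0.4938 -0.091   0.0288]
  cup rim [ 0.5051 -0.1925  0.0307] 0.1049 229
side board c [ 0.4982 -0.1344] size 0.22 0.131 yaw(y axis) deg 92.56
```

View pics/scene_23.png

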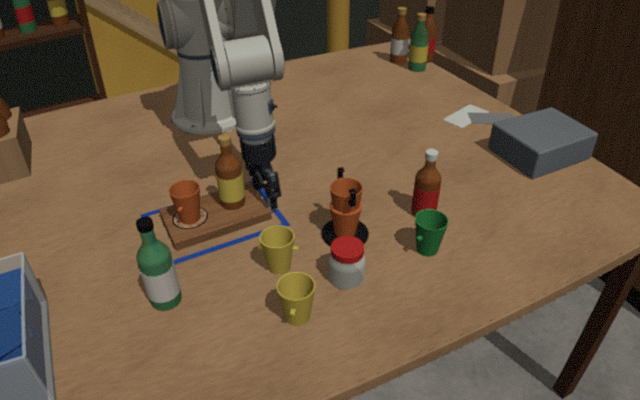

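servo_tool(
  slide=[
    [-0.003, 0, 0],
    [-0.003, 0, 0],
    [-0.0015, 0, 0],
    [0, 0, 0],
    [0, 0, 0],
  ],
  spin=[0, 0, 0, 0, 0],
)

```text
time_s: 26.53
tcp_pos: [0.4915, -0.0217, 0.0218]
eef_rot: [2.168, 2.269, 0.067]
ft_force: [1.6, 2.5, 1.4]
gripper_width: 0.0854
```

servo_tool(
  slide=[
    [0.004, 0, 0],
    [0.006, 0, 0],
    [0.01, 0, 0],
    [0.014, 0, 0],
    [0.014, 0, 0],
    [0, 0, 0],
  ],
  spin=[0, 0, 0, 0, 0, 0],
)

```text
time_s: 27.03
tcp_pos: [0.4868, 0.0293, 0.0222]
eef_rot: [2.172, 2.269, 0.062]
ft_force: [-0.4, -0.1, 0.0]
gripper_width: 0.0853
```

servo_tool(
  slide=[
    [0, 0, -0.01],
    [0, 0, -0.025],
    [0, 0, -0.035],
    [0, 0, -0.035],
    [0, 0, -0.035],
    [0, 0, -0.035],
    [0, 0, -0.02],
    [0, 0, 0],
  ],
  spin=[0, 0, 0, 0, 0, 0, 0, 0],
)

```text
time_s: 27.7
tcp_pos: [0.4773, 0.0239, 0.2282]
eef_rot: [-2.165, -2.271, -0.051]
ft_force: [1.5, 0.6, -0.0]
gripper_width: 0.0851
```

```bash
python3 -c "
from h import *
to(.496,-.02,.021,1.612)
"; python3 b.py .50 -.14 24
```

```text
p [0.4773 0.0239 0.2282] yaw 1.619 q [ 0.03  0.15  1.98  0.03  0.99 -0.03] F [ 1.5  0.6 -0. ] w 0.0851 t 27.7
spin 0.007 slide now [-0.0499  0.0122  0.2063] after spin [-0.0498  0.0125  0.2063]
scene board c [ 0.5    -0.1442] size 0.222 0.134 yaw(y axis) deg 93.3
  label [ 0.4941 -0.0976  0.0284]
  cup rim [ 0.5052 -0.1994  0.0307] 0.1046 235
side board c [ 0.498  -0.1398] size 0.221 0.131 yaw(y axis) deg 92.72
  label [ 0.494  -0.0975  0.0283]
```

View pics/scene_24.png

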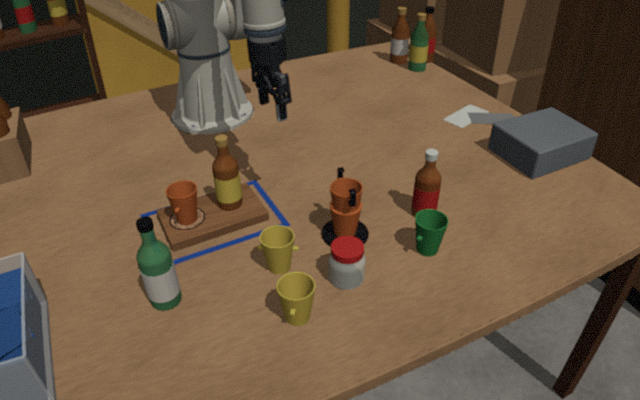

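View pics/side_24.png

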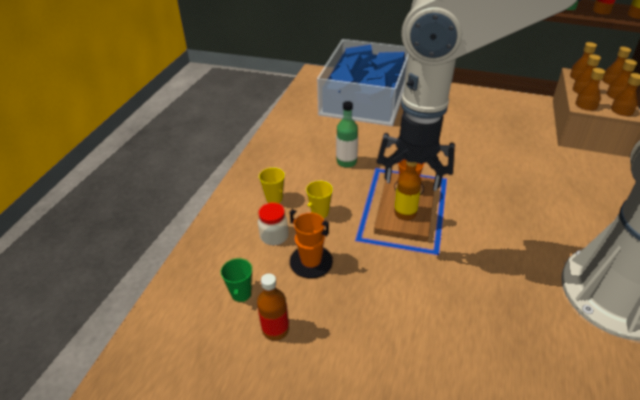

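servo_tool(
  slide=[
    [0, 0, 0],
    [0, 0, 0],
    [0, 0, 0],
    [0, 0, 0],
  ],
  spin=[0, 0, 0, 0],
)

```text
time_s: 28.13
tcp_pos: [0.4729, 0.0236, 0.2204]
eef_rot: [-2.16, -2.264, -0.038]
ft_force: [0.5, -0.3, 0.4]
gripper_width: 0.0859
```

```bash
python3 -c "
from h import *
print(r.close_job())"
```

```text
the job is handed in; nothing more can be done
None
```

I finished the job and handed it in at about 28 s of the 67 s allowed; the hand-in reports no verdict, so what follows is from my own checks.

I gripped the top tumbler, turned it about 37° clear of the tabs, lifted it out and released it on the coaster. That was with the board still about 0.34 m from the outline. I then pushed the loaded board along the counter with both open fingers against its bottle end, turning it about 10° on the way, and backed the arm off.

**Last checks, from the camera images:**

| Item | Measured | Limit |
|---|---|---|
| Board centre against outline centre | about 3 mm off | 25 mm along each axis |
| Board angle against outline | within about 1° | 0.19 rad (about 11°) |
| Tumbler from coaster centre | about 4 mm | 30 mm |
| Bottle from board centre | about 45 mm along its own half | 10 to 90 mm |

- **Upright:** in the last images the tumbler and bottle are standing. The two bystander bottles, the jar and the stack look unmoved; I did not re-measure those.
- **Small disagreements:** the two cameras differed by about 2 mm across and 4 mm along on the board centre, and by 0.6° on its angle. The gripper had tilted about 0.04 rad when I set the tumbler down, but once released it stood with its rim at 105 mm (104 mm expected).
- **Failed readings:** some views were blocked by the arm during the push and gave useless readings. I ignored those and used the other camera.

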